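Fix the storage tray to its base with the thumbscrew and fill it

ROBOT

A 7-joint arm with a two-finger parallel gripper is mounted at the origin on a cart in front of the work surface, level with it; the furniture and walls round the work are solid. World frame = base frame: x ahead of the robot, y to its left, z up, the work surface at z = 0. Lengths are in m, angles in rad, forces in N, time in s.
With the tool pointing down it reaches from about 0.425 to 0.925 m from the base axis. Payload 6.8 kg.
Tool frame: the origin (TCP) lies at the very end of the fingers, on their centre line; the grasp point (between the pads) lies 19 mm behind it; z points along the fingers, y is the line along which they close (so a half turn about z gives the same grasp; the last joint's range is limited). The gripper opens to 85 mm and grips with 20 to 120 N. Pads are 22 mm wide; open, the fingers measure 114 mm over their backs; the gripper's body (76 mm by 85 mm) begins 54 mm behind the grasp point. The pads swing forward as they close: fully open they stand 13 mm farther back than shut.
Start: joints at [-1.413, 0.477, 0.022, 1.555, -0.011, 1.109, -0.083], TCP at [0.177, 0.651, 0.231] pointing down, gripper open.
Joint ranges: [-2.96, 2.96], [-0.34, 2.1], [-1.41, 1.46], [0.24, 2.44], [-1.37, 4.51], [0.17, 1.92], [-2.96, 2.96]. Speed limits (rad/s): [2.39, 2.39, 3.14, 3.14, 3.14, 3.14, 3.14].

INTERFACE

Orientations are given as a unit quaternion [w, x, y, z].
In Python, from station import bot gives the robot as it stands.
- The arm moves only by the tool apply_moves, never from a script. Its argument "deltas" is a list of rows, each a list of 3 entries, a list of its own where there are three numbers: the closure, from 0 (fully open) to 1 (shut), then the shift along the tool's x, y, z in units of 0.2 m (1.0 is 0.2 m), then the turn about the tool's z in units of 2 pi rad (1.0 is 2 pi rad). A call has 1 to 12 rows; each row is the pose to reach, as a shift and turn from the pose commanded when the call began, along the tool's axes at that moment, turning the shorter way round; what a row does not reach only later rows make up. A row lasts 1/10 s, in which the tool goes at most 50 mm and 8.59 degrees, less where a joint would pass 70% of its speed; a pose out of reach is approached as far as the arm can. A call with a number of a shift or a turn outside -1 to 1 is refused whole. A call with a gripper value outside its range is refused whole. The fingers move at their own pace and stop on an object; "squeeze" is the grip in N (left out, the last holds). Time passes only in rows, so rows that repeat a pose let the fingers close. It gives the time, the measured TCP pose, the force, the opening and the grip force at its end, in the units of the state.
- bot.get_obs(): the state, without advancing time (a new reading comes with each control period).
- bot.read_camera(name): name is "scene" or "top" or "wrist"; returns a dict with "color" (420x560x3 uint8, red, green, blue), "intrinsics" (3x3 intrinsics, pixels), "k1" (the pictures are not rectified: a ray, as slopes to the right and down, at radius r is drawn at 1 + k1 r^2 times it, then the intrinsics apply), "pose" (4x4, takes a point from camera to world coordinates); the wrist camera has in their place "hand_eye" (4x4, takes a point from camera to tool coordinates, whose origin is the TCP and whose axes are the flange's). Camera axes: x right, y down, z forward; pixel columns grow to the right and rows downward; lengths in m; the calibration is good to about 2 mm. A picture is of the moment at which its call begins: read the wrist's pose just before it. There is no depth.
- bot.hand_in(): hands the job in; it is judged then, once.
Trained networks look in a picture, given as the dict that the camera call returned (one of the last four; its "shot" number tells which), for a name from the list of things; names that differ only in an ending like _2 or _b are one class to them, and where a whole thing is asked for, a point or a joint stands for the part that bears it (a point fixed in the world has none). Each returns a list of dicts, best first, with "confidence" (0 to 1); they miss things now and then, are a little off and sometimes report something else, mostly with a low value. They report only what shows in the picture. A call takes as long as a camera call.
- bot.look_for(picture, target): "point" ([x, y, z] in m, in world coordinates, good to about 4 mm: the middle of the surface that is visible of it).
The state is a dict: "t": time; "q": joint angles; "joint_vel": joint speeds; "joint_torque": joint torques, N m; "eef_pos": TCP position; "tool_rot": TCP orientation; "contact_force": force on the tool from outside, world axes, zero at the start; "torque": the same for the moment, N m; "gripper_width": opening from 0.0 (shut) to 1.0 (fully open); "grasp_force": force on a finger pad.
Only numpy, scipy, OpenCV 4.12 (cv2) and the standard library are available. Lean on these libraries where they do the work, as an engineer would, in place of code of your own. Each camera call takes 0.05 s, during which the arm holds its last target. There are 200 camera calls.

TASK

Push the wooden storage tray square and fully home into the fence corner of its base board, so that the slot in its flat end lines up with the slot in the board. Then put the thumbscrew from its little stand down through both slots until its collar sits on the tray, and give it about a quarter turn, so that its foot bar locks under the board and the tray stays home. Only after that, stand every tin and jar (spice jar, salt shaker) that is on the near part of the worktop, to the right of the base, upright in the tray, and leave the lemon, the tomato and the garlic where they are.

Things in the scene. Friction and masses are not known exactly. Their poses are not given: they have to be found in the camera images.
- base: Fixed mid-brown board, 170 (x) by 330 mm (y), top 30 mm above the worktop, 8 mm thick on rails, hollow under it. Origin: centre of its underside; x away from the robot, y left, z up. Fences 12 mm thick, 22 mm higher than its top, run along its far edge (inner face x = +73 mm) and left edge (inner face y = +153 mm); near and right edges are open.
- base_corner (a point): Inner corner of the two fences, on the board's top; axes as the base's. The tray is home when tray_corner lies here and the axes of tray and base agree.
- base_slot (a point): Centre of the T-slot through the base board, on the board's top, at (31, -95, 30) mm in the base's frame. The slot is 28 mm long along the base's y and 10 mm wide along x, with a 14 mm square hole in its middle for the round shaft.
- tray: Loose light wood tray, 0.45 kg, flat on the base, 84 (x) by 278 mm (y); origin: centre of its underside, axes as the base's when home. Left part (y -63 to 139 mm): open well, 72 by 190 mm inside, walls 6 mm thick, rims 40 mm above the underside. Right part (y -139 to -63): flat lug 10 mm thick with a T-slot. It slides when pushed, e.g. at its near wall and at the well's right wall, over the lug.
- tray_corner (a point): Far left lower corner of the tray, (42, 139, 0) mm in the tray's frame.
- tray_slot (a point): Centre of the T-slot in the lug, on the lug's top, (0, -109, 10) mm in the tray's frame; the slot has the same size and direction as that in the base, and lies exactly over it when the tray is home.
- tray_well (a point): Centre of the well's floor, on its upper face, (0, 38, 8) mm in the tray's frame.
- screw: Loose steel thumbscrew, 60 g, upright in the stand. Origin: on its axis at its collar's underside, z up. Above: collar 34 mm wide, 5 mm thick; then a wing 34 mm along x, 9 mm along y, 5 to 31 mm above the origin. Below: round shaft of 10 mm down to -30 mm, and a foot bar 24 mm along x, 6 mm thick, at -25 mm. Enters a T-slot with x along it (2 mm play); turns freely either way once seated.
- stand: Fixed dark wood block 54 x 54 x 45 mm; the thumbscrew waits in a T-slot through it, long along its y, with the collar on its top. Origin: centre of its underside.
- tin0: Food tin with a silver lid and red and blue sides, 57 mm diameter, 72 mm high, 0.18 kg; origin at the centre of its underside, z up. May be absent.
- tin1: Dark food tin with a gold-coloured rim, 57 mm diameter, 72 mm high, 0.18 kg; origin at the centre of its underside, z up. May be absent.
- spice: Round spice jar with a dark cap, 44 mm diameter, 103 mm high, 0.11 kg; origin at the centre of its underside, z up. May be absent.
- salt: White salt shaker with a grey top, 44 mm diameter up to 70 mm, narrower above, 90 mm high, 0.1 kg; origin at the centre of its underside, z up. May be absent.
- coffee_maker: Black coffee maker, fixed, about 350 mm high; origin at its underside. It takes up about 130 mm before its origin (towards the robot) and 110 mm to either side: keep the gripper and arm clear of it.
- tomato: Tomato, 74 mm wide, bystander; origin near its underside.
- garlic: Garlic bulb, 50 mm wide, bystander; origin at its underside.
- lemon: Lemon, 83 x 58 x 58 mm, bystander; origin at its underside.

How it is judged:
On the way, in this order (a step that is already met when the one before it is completed fails the run):
1. the tray is home in the fence corner: its corner within 3 mm of the fence corner each way, square within 0.03 rad (x of tray_corner in the frame of base_corner between -0.003 and 0.003 m and y of tray_corner in the frame of base_corner between -0.003 and 0.003 m and z of tray_corner in the frame of base_corner between -0.004 and 0.004 m and angle between the x axis of tray and the x axis of base, either way round below 0.03 rad), for 0.2 s.
2. the thumbscrew is through both slots, collar within 4 mm of the lug's top, and turned until its foot bar is within 0.5 rad of lying straight across the slot (z of screw in the frame of tray_slot between -0.004 and 0.004 m and horizontal distance between screw and base_slot below 0.006 m and angle between screw's own z axis and vertical below 0.12 rad and angle between the x axis of screw and the x axis of base, either way round below 0.5 rad), for 0.2 s.
3. every tin and jar present stands upright in the tray's well (x of tin0 in the frame of tray_well between -0.022 and 0.022 m and y of tin0 in the frame of tray_well between -0.08 and 0.08 m and z of tin0 in the frame of tray_well between -0.005 and 0.005 m and angle between each of tin0, tin1, spice, salt's own z axis and vertical below 0.1 rad and x of tin1 in the frame of tray_well between -0.022 and 0.022 m and y of tin1 in the frame of tray_well between -0.08 and 0.08 m and z of tin1 in the frame of tray_well between -0.005 and 0.005 m and x of spice in the frame of tray_well between -0.022 and 0.022 m and y of spice in the frame of tray_well between -0.08 and 0.08 m and z of spice in the frame of tray_well between -0.005 and 0.005 m and x of salt in the frame of tray_well between -0.022 and 0.022 m and y of salt in the frame of tray_well between -0.08 and 0.08 m and z of salt in the frame of tray_well between -0.005 and 0.005 m), for 0.2 s.
At the end, for the whole second after the job is handed in: Tray home in the fence corner (5 mm each way, 0.04 rad); thumbscrew through both slots, collar within 4 mm of the lug, foot bar within 0.5 rad of straight across the slot; every tin and jar present upright (0.1 rad) on the floor of the tray's well; all at rest (all of step 2 and all of step 3 and x of tray_corner in the frame of base_corner between -0.005 and 0.005 m and y of tray_corner in the frame of base_corner between -0.005 and 0.005 m and z of tray_corner in the frame of base_corner between -0.004 and 0.004 m and angle between the x axis of tray and the x axis of base, either way round below 0.04 rad and linear speed of each of tray, screw, tin0, tin1, spice, salt below 0.02 m/s); the robot touches nothing.
It fails at once if the lemon, the tomato or the garlic is moved by more than 30 mm (distance of any of lemon, tomato, garlic from where it was at the start of the episode above 0.03 m).
It fails at once if a tin or jar is put in the tray before the thumbscrew is in its slot (horizontal distance between screw and base_slot above 0.03 m and ((x of tin0 in the frame of tray_well between -0.03 and 0.03 m and y of tin0 in the frame of tray_well between -0.09 and 0.09 m and z of tin0 in the frame of tray_well below 0.01 m) or (x of tin1 in the frame of tray_well between -0.03 and 0.03 m and y of tin1 in the frame of tray_well between -0.09 and 0.09 m and z of tin1 in the frame of tray_well below 0.01 m) or (x of spice in the frame of tray_well between -0.03 and 0.03 m and y of spice in the frame of tray_well between -0.09 and 0.09 m and z of spice in the frame of tray_well below 0.01 m) or (x of salt in the frame of tray_well between -0.03 and 0.03 m and y of salt in the frame of tray_well between -0.09 and 0.09 m and z of salt in the frame of tray_well below 0.01 m))).
Of tin0, tin1, spice, salt only 2 to 3 are there at a start; the rules pass over those that are not, and their reading is None.
At some moment in a run one of tin0, tin1 may be knocked a few centimetres aside while the robot is not near it.
It also fails if it takes over 210 s, if anything falls off the work surface, if the arm or the gripper's body presses on something with over 40 N, if the wrist force passes 120 N, or if a joint passes its speed limit or range.

## Working session

There is one attempt and no reset: what is moved stays moved. The work goes in short steps, Python scripts to look and compute and a tool call to move; the robot and the scene stay as the last step left them, time stands still between calls to the robot, and variables do not carry over. Pictures are saved under pics/ and viewed, at most 14 in all, crops included, and the job is handed in when it is done.

Besides the shell and the picture viewer there is one more tool, called after ">>>" as name(argument=value, ...), one argument or row to a line, values as JSON. apply_moves: Moves the arm, as the interface text tells. Its arguments: {"type":"object","properties":{"deltas":{"type":"array","items":{"type":"array"}},"squeeze":{"type":"number"}},"required":["deltas"]}

```bash
ls; mkdir -p pics
cat > h.py <<'E'
import numpy as np, cv2
from station import bot
from scipy.spatial.transform import Rotation as R
def toolT():
    o=bot.get_obs(); T=np.eye(4); q=o['tool_rot']
    T[:3,:3]=R.from_quat([q[1],q[2],q[3],q[0]]).as_matrix(); T[:3,3]=o['eef_pos']; return T
def shot(name,save=None):
    T=toolT(); p=bot.read_camera(name)
    p['P']=T@np.array(p['hand_eye']) if name=='wrist' else np.array(p['pose'])
    if save: cv2.imwrite('pics/'+save+'.png',cv2.cvtColor(p['color'],cv2.COLOR_RGB2BGR))
    return p
def px2w(p,u,v,z):
    K=np.array(p['intrinsics']); d=np.array([(u-K[0,2])/K[0,0],(v-K[1,2])/K[1,1]]); s=d.copy()
    for _ in range(30): s=d/(1+p['k1']*(s@s))
    r=p['P'][:3,:3]@np.array([s[0],s[1],1]); c=p['P'][:3,3]
    return c+r*(z-c[2])/r[2]
def w2px(p,X):
    K=np.array(p['intrinsics']); c=np.linalg.inv(p['P'])@np.append(X,1); s=c[:2]/c[2]; s=s*(1+p['k1']*(s@s))
    return s*[K[0,0],K[1,1]]+[K[0,2],K[1,2]]
def look(p,names,k=2):
    for n in names:
        r=bot.look_for(p,n)
        print(n,[(np.round(x['point'],3).tolist(),round(x['confidence'],2)) for x in r[:k]])
E
python3 - <<'E'
from h import *
o=bot.get_obs(); print(o)
N=['base','tray','screw','stand','tin0','tin1','spice','salt','tomato','garlic','lemon','coffee_maker']
for c in ['scene','top']:
    p=shot(c,c+'0'); print(c,p['P'].round(3).tolist(),p['intrinsics'],p['k1']); look(p,N)
E
```

```text
pics
{'t': 0.0, 'q': array([-1.41305762,  0.47783428,  0.02233757,  1.55644751, -0.011505  ,
        1.10926607, -0.08307807]), 'joint_vel': array([ 0.00121714, -0.00078279,  0.00151521,  0.00081619, -0.00091879,
       -0.00226787,  0.00233055]), 'joint_torque': array([ 3.79850690e-04, -5.96452904e+01,  1.60761449e+00, -2.81203204e+01,
        1.23296547e-02,  9.27670626e-03, -1.42971876e-05]), 'eef_pos': array([0.17719309, 0.65072451, 0.2303044 ]), 'tool_rot': array([-5.56835642e-05,  1.32506812e-01,  9.91181674e-01, -9.11844532e-04]), 'contact_force': array([ 0.09291389, -0.08527872, -0.21550624]), 'torque': array([-0.05807918,  0.0353076 , -0.00428838]), 'grasp_force': 0.0, 'gripper_width': 0.9951986588625521}
scene [[0.794, -0.394, 0.463, -0.126], [-0.607, -0.528, 0.594, -0.774], [0.011, -0.753, -0.658, 1.056], [0.0, 0.0, 0.0, 1.0]] [[461.16461751   0.         276.68473405]
 [  0.         461.16461751 204.82933464]
 [  0.           0.           1.        ]] 0.03849201261304085
base [([0.464, 0.321, 0.031], 0.96)]
tray [([0.497, 0.334, 0.044], 0.97)]
screw [([0.396, -0.241, 0.059
[... 541 characters left out ...]
, 1.633], [0.0, 0.0, 0.0, 1.0]] [[505.59961401   0.         280.13338143]
 [  0.         505.59961401 213.89243888]
 [  0.           0.           1.        ]] -0.11441411893852407
base [([0.511, 0.373, 0.032], 0.69)]
tray [([0.494, 0.343, 0.039], 0.6), ([0.415, 0.594, 0.05], 0.22)]
screw []
stand [([0.391, -0.22, 0.05], 0.81), ([0.498, 0.341, 0.04], 0.43)]
tin0 [([0.426, 0.006, 0.064], 0.79), ([0.505, 0.07, 0.076], 0.55)]
tin1 [([0.426, 0.006, 0.064], 0.79), ([0.505, 0.07, 0.076], 0.55)]
spice [([0.503, 0.073, 0.073], 0.34)]
salt [([0.404, -0.092, 0.065], 0.66)]
tomato [([0.414, 0.592, 0.052], 0.81)]
garlic [([0.676, 0.273, 0.035], 0.45)]
lemon [([0.677, 0.404, 0.051], 0.85)]
coffee_maker []
```

View pics/scene0.png

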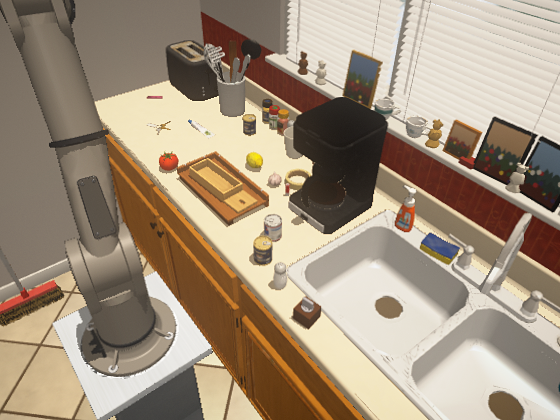

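View pics/top0.png

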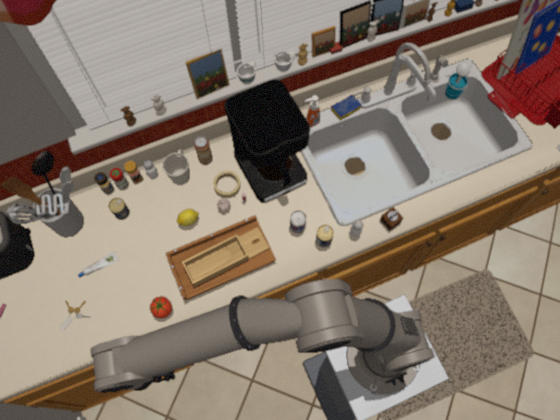

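The scene shows the silver tin at about (273,227), the gold-rimmed tin at (263,249), the salt at (280,274) and the stand with its screw at (307,311). The tray is skewed on its board near (222,180). There's no spice jar on the near part. Next I'll move over the base for a close look.

```bash
cat >> h.py <<'E'
def goto(x,y,z,yaw=None):
    """shift/turn numbers for world TCP target; yaw = world angle (deg) of tool y axis, mod 180"""
    T=toolT(); d=T[:3,:3].T@(np.array([x,y,z])-T[:3,3])/0.2
    cur=np.degrees(np.arctan2(T[1,1],T[0,1])); t=0
    if yaw is not None:
        dy=(yaw-cur+90)%180-90; t=-dy/360   # tool z down
    q=bot.get_obs()['q'] if hasattr(bot,'get_obs') else 0
    print('d',d.round(3).tolist(),'turn',round(t,4),'cur yaw',cur.round(2),'tcp',T[:3,3].round(4).tolist(),'q7',np.round(q[6],2))
E
python3 - <<'E'
from h import *
p=shot('wrist'); print(np.array(p['hand_eye']).round(3).tolist(),p['intrinsics'],p['k1'])
s=shot('scene')
for u,v in [(292,207),(325,225),(376,190)]: print(px2w(s,u,v,0).round(3))
goto(.43,.33,.42,90)
E
```

```text
[[0.001, -0.955, -0.298, 0.075], [1.0, 0.001, 0.001, 0.0], [-0.001, -0.298, 0.955, -0.142], [0.0, 0.0, 0.0, 1.0]] [[356.64650714   0.         279.69790501]
 [  0.         356.64650714 212.84732669]
 [  0.           0.           1.        ]] -0.09159285470551227
[0.653 0.138 0.   ]
[0.684 0.002 0.   ]
[0.955 0.028 0.   ]
d [-1.641, -1.218, -0.944] turn -0.0423 cur yaw 74.77 tcp [0.1773, 0.6513, 0.2313] q7 -0.08
```

Run:
```python
from h import *
goto(.30,.49,.28,90)
```

```text
d [-0.804, -0.617, -0.244] turn -0.0423 cur yaw 74.77 tcp [0.1773, 0.6513, 0.2313] q7 -0.08
```

>>> apply_moves(
  deltas=[
    [0, [-0.2, -0.15, -0.1], -0.01],
    [0, [-0.4, -0.3, -0.2], -0.02],
    [0, [-0.6, -0.45, -0.24], -0.03],
    [0, [-0.8, -0.6, -0.24], -0.042],
    [0, [-1, -0.75, -0.24], -0.042],
    [0, [-1, -0.75, -0.24], -0.042],
  ],
)

```text
t: 2.0
eef_pos: [0.3363, 0.4481, 0.2799]
tool_rot: [0.001, 0.006, 1.0, -0.001]
contact_force: [0.2, 0.6, 0.4]
gripper_width: 0.998
grasp_force: 0.0
```

Run:
```python
from h import *
goto(.43,.33,.28,90)
```

```text
d [-0.476, -0.585, 0.002] turn -0.0019 cur yaw 89.33 tcp [0.3363, 0.4481, 0.2799] q7 0.53
```

>>> apply_moves(
  deltas=[
    [0, [-0.24, -0.3, 0], 0],
    [0, [-0.48, -0.58, 0], -0.002],
    [0, [-0.48, -0.58, 0], -0.002],
    [0, [-0.48, -0.58, 0], -0.002],
    [0, [-0.48, -0.58, 0], -0.002],
    [0, [-0.48, -0.58, 0], -0.002],
  ],
)

```text
t: 2.6
eef_pos: [0.4257, 0.3392, 0.2793]
tool_rot: [-0.0, -0.006, 1.0, 0.0]
contact_force: [-0.2, -0.7, 0.5]
gripper_width: 1.003
grasp_force: 0.0
```

Run:
```python
from h import *
p=shot('wrist','w1'); print(toolT().round(4).tolist())
look(p,['base','tray','tray_slot','base_slot','tray_well','tin0','garlic','lemon','tomato'])
```

```text
[[-0.9999, -0.0133, -0.0005, 0.4255], [-0.0133, 0.9999, 0.0005, 0.3394], [0.0005, 0.0005, -1.0, 0.2792], [0.0, 0.0, 0.0, 1.0]]
base [([0.46, 0.364, 0.027], 0.72)]
tray []
tray_slot [([0.498, 0.35, 0.044], 0.88)]
base_slot [([0.464, 0.365, 0.032], 0.58)]
tray_well [([0.498, 0.344, 0.042], 0.55)]
tin0 [([0.428, 0.034, 0.034], 0.59), ([0.51, 0.082, 0.071], 0.57)]
garlic [([0.67, 0.276, 0.036], 0.81)]
lemon [([0.67, 0.405, 0.042], 0.82)]
tomato [([0.422, 0.581, 0.049], 0.71)]
```

View pics/w1.png

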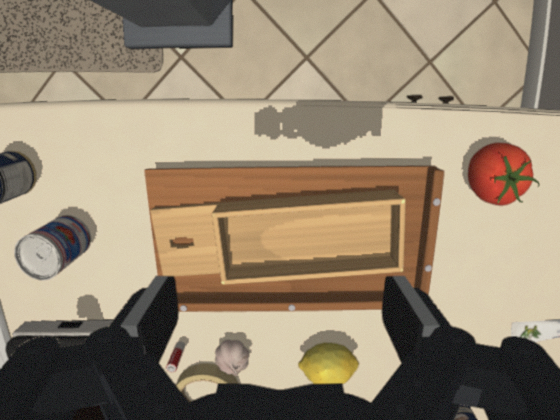

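The base spans roughly (147,168)–(443,318), with the left and far fences at image right and bottom. The tray sits skewed, its slot at (181,242). I'll enlarge this to read the corners.

Run:
```python
import cv2
im=cv2.imread('pics/w1.png')[155:325,138:453]
cv2.imwrite('pics/w1c.png',cv2.resize(im,None,fx=2.5,fy=2.5,interpolation=cv2.INTER_CUBIC))
```

```text
(no output)
```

View pics/w1c.png

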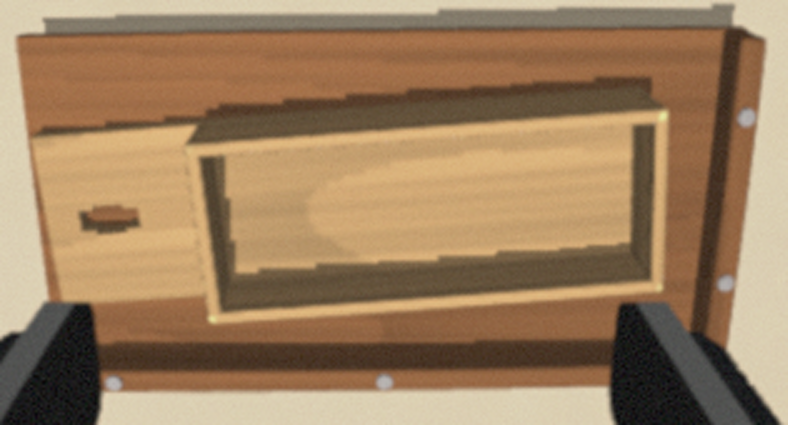

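```bash
cat >> h.py <<'E'
from scipy.optimize import least_squares
def fit(p,pts,x0,z0=0.0):
    """pts: list of (u,v,X,Y,Z mm in body); finds x,y,th"""
    A=np.array(pts,float)
    def f(s,full=False):
        c,n=np.cos(s[2]),np.sin(s[2]); e=[]
        for u,v,X,Y,Z in A:
            X,Y,Z=X/1e3,Y/1e3,Z/1e3
            e.append(w2px(p,[s[0]+c*X-n*Y,s[1]+n*X+c*Y,z0+Z])-[u,v])
        return np.array(e).ravel()
    r=least_squares(f,x0); print('fit',r.x.round(4),'deg',np.degrees(r.x[2]).round(2),'res px',r.fun.reshape(-1,2).round(1).tolist()); return r.x
E
python3 - <<'E'
from h import *
p=shot('wrist')
c=lambda u,v,*b:(u/2.5+138,v/2.5+155,*b)
b=fit(p,[c(19,36,-85,-165,30),c(765,40,-85,165,52),c(740,30,-85,153,52),c(50,391,85,-165,52),c(727,387,85,165,52)],[.47,.35,0])
t=fit(p,[c(33,133,-42,-139,10),c(58,302,42,-139,10),c(190,148,-42,-63,40),c(212,321,42,-63,40),c(667,113,-42,139,40),c(660,290,42,139,40),c(110,219,0,-109,10)],[.47,.35,0],.03)
Rb=np.array([[np.cos(b[2]),-np.sin(b[2])],[np.sin(b[2]),np.cos(b[2])]])
print('tray in base',(Rb.T@(t[:2]-b[:2])).round(4), np.degrees(t[2]-b[2]), 'home at (.031,.014)')
for n,q in [('corner',(.073,.153)),('slot',(.031,-.095)),('home',(.031,.014))]: print(n,(b[:2]+Rb@q).round(4))
look(p,['coffee_maker'])
E
```

```text
fit [0.5056 0.353  0.0279] deg 1.6 res px [[-1.5, 0.6], [2.2, -1.7], [1.3, 2.3], [-1.8, 1.0], [-0.6, -1.6]]
fit [0.4985 0.3343 0.0816] deg 4.68 res px [[-1.0, 0.8], [1.6, 0.1], [-2.4, -1.7], [-1.4, 1.3], [2.0, -0.7], [1.7, 1.8], [-0.3, -0.6]]
tray in base [-0.0076 -0.0185] 3.0772704495665892 home at (.031,.014)
corner [0.5743 0.508 ]
slot [0.5393 0.2589]
home [0.5362 0.3679]
coffee_maker []
```

```bash
cat >> h.py <<'E'
B=np.array([.5056,.3530,.0279])
def bw(X,Y):
    c,n=np.cos(B[2]),np.sin(B[2]); return B[0]+c*X-n*Y, B[1]+n*X+c*Y
E
python3 - <<'E'
from h import *
goto(*bw(-.098,-.003),.10,91.6)
goto(*bw(-.098,-.003),.036,91.6)
E
```

```text
d [0.094, 0.048, 0.896] turn -0.0027 cur yaw 90.61 tcp [0.4266, 0.3379, 0.2793] q7 0.83
d [0.094, 0.048, 1.216] turn -0.0027 cur yaw 90.61 tcp [0.4266, 0.3379, 0.2793] q7 0.83
```

>>> apply_moves(
  deltas=[
    [0, [0.09, 0.05, 0.2], -0.003],
    [0, [0.09, 0.05, 0.4], -0.003],
    [0, [0.09, 0.05, 0.6], -0.003],
    [0, [0.09, 0.05, 0.8], -0.003],
    [0, [0.09, 0.05, 1.0], -0.003],
    [0, [0.09, 0.05, 1.0], -0.003],
    [0, [0.09, 0.05, 1.0], -0.003],
  ],
)

```text
t: 3.9
eef_pos: [0.4086, 0.3476, 0.0796]
tool_rot: [-0.0, -0.015, 1.0, -0.0]
contact_force: [-0.6, 0.9, 1.3]
gripper_width: 1.0
grasp_force: 0.0
```

>>> apply_moves(
  deltas=[
    [0, [0, 0, 0.1], 0],
    [0, [0, 0, 0.2], 0],
    [0, [0, 0, 0.22], 0],
    [0, [0, 0, 0.22], 0],
  ],
)

```text
t: 4.3
eef_pos: [0.4093, 0.3484, 0.0368]
tool_rot: [0.001, -0.015, 1.0, 0.001]
contact_force: [-0.8, -0.8, 0.7]
gripper_width: 0.998
grasp_force: 0.0
```

Run:
```python
from h import *
shot('wrist','w2')
goto(*bw(-.06,-.003),.036,91.6)
goto(*bw(-.022,-.003),.036,91.6)
```

```text
d [-0.181, -0.006, 0.006] turn 0.0002 cur yaw 91.68 tcp [0.4095, 0.3486, 0.0371] q7 0.84
d [-0.371, -0.007, 0.006] turn 0.0002 cur yaw 91.68 tcp [0.4095, 0.3486, 0.0371] q7 0.84
```

View pics/w2.png

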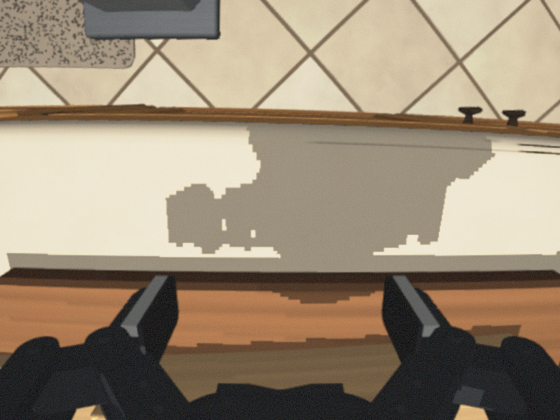

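Both fingers are over the near strip of the board, clear of the tray wall. Now I'll push slowly in +x.

>>> apply_moves(
  deltas=[
    [0, [-0.05, 0, 0.005], 0],
    [0, [-0.1, 0, 0.005], 0],
    [0, [-0.14, 0, 0.005], 0],
    [0, [-0.17, 0, 0.005], 0],
    [0, [-0.2, 0, 0.005], 0],
    [0, [-0.23, 0, 0.005], 0],
    [0, [-0.26, 0, 0.005], 0],
    [0, [-0.28, 0, 0.005], 0],
    [0, [-0.3, 0, 0.005], 0],
    [0, [-0.32, 0, 0.005], 0],
    [0, [-0.34, 0, 0.005], 0],
  ],
)

```text
t: 5.45
eef_pos: [0.4748, 0.3498, 0.0342]
tool_rot: [-0.002, -0.015, 1.0, -0.0]
contact_force: [-6.8, 0.3, 5.5]
gripper_width: 0.999
grasp_force: 3.4
```

>>> apply_moves(
  deltas=[
    [0, [-0.01, 0, 0], 0],
    [0, [-0.02, 0, 0], 0],
    [0, [-0.02, 0, 0], 0],
  ],
)

```text
t: 5.75
eef_pos: [0.4797, 0.3498, 0.0342]
tool_rot: [-0.001, -0.015, 1.0, -0.0]
contact_force: [-5.0, 0.5, 4.1]
gripper_width: 0.994
grasp_force: 2.4
```

>>> apply_moves(
  deltas=[
    [0, [-0.01, 0, 0], 0],
    [0, [-0.02, 0, 0], 0],
    [0, [-0.02, 0, 0], 0],
  ],
)

```text
t: 6.05
eef_pos: [0.4811, 0.3501, 0.034]
tool_rot: [-0.003, -0.015, 1.0, -0.001]
contact_force: [-11.9, 0.3, 8.8]
gripper_width: 1.0
grasp_force: 6.0
```

>>> apply_moves(
  deltas=[
    [0, [-0.01, 0, 0], 0],
    [0, [-0.02, 0, 0], 0],
    [0, [-0.03, 0, 0], 0],
    [0, [-0.03, 0, 0], 0],
  ],
)

```text
t: 6.45
eef_pos: [0.4812, 0.3502, 0.0339]
tool_rot: [-0.008, -0.015, 1.0, -0.002]
contact_force: [-28.9, -2.0, 23.4]
gripper_width: 0.999
grasp_force: 14.4
```

>>> apply_moves(
  deltas=[
    [0, [-0.01, 0, 0], 0],
    [0, [-0.02, 0, 0], 0],
    [0, [-0.02, 0, 0], 0],
  ],
)

```text
t: 6.75
eef_pos: [0.4811, 0.3501, 0.0337]
tool_rot: [-0.012, -0.015, 1.0, -0.003]
contact_force: [-38.5, -2.0, 34.6]
gripper_width: 1.006
grasp_force: 20.1
```

>>> apply_moves(
  deltas=[
    [0, [0.06, 0, 0], 0],
    [0, [0.15, 0, -0.05], 0],
    [0, [0.15, 0, -0.25], 0],
    [0.5, [0.15, 0, -0.5], 0],
    [1, [0.15, 0, -0.75], 0],
    [1, [0.2, 0, -1.0], 0],
    [1, [0.2, 0, -1.0], 0],
    [1, [0.2, 0, -1.0], 0],
  ],
)

```text
t: 7.55
eef_pos: [0.4557, 0.3494, 0.2358]
tool_rot: [0.002, -0.015, 1.0, 0.001]
contact_force: [-0.3, -0.5, -1.3]
gripper_width: 0.145
grasp_force: 0.0
```

Run:
```python
from h import *
p=shot('wrist'); print(toolT().round(4).tolist())
im=cv2.cvtColor(p['color'],cv2.COLOR_RGB2BGR)[90:370,90:490]
cv2.imwrite('pics/w3.png',cv2.resize(im,None,fx=2,fy=2,interpolation=cv2.INTER_CUBIC))
```

```text
[[-0.9996, -0.029, 0.0007, 0.455], [-0.029, 0.9996, 0.0002, 0.3487], [-0.0007, 0.0002, -1.0, 0.2341], [0.0, 0.0, 0.0, 1.0]]
```

View pics/w3.png

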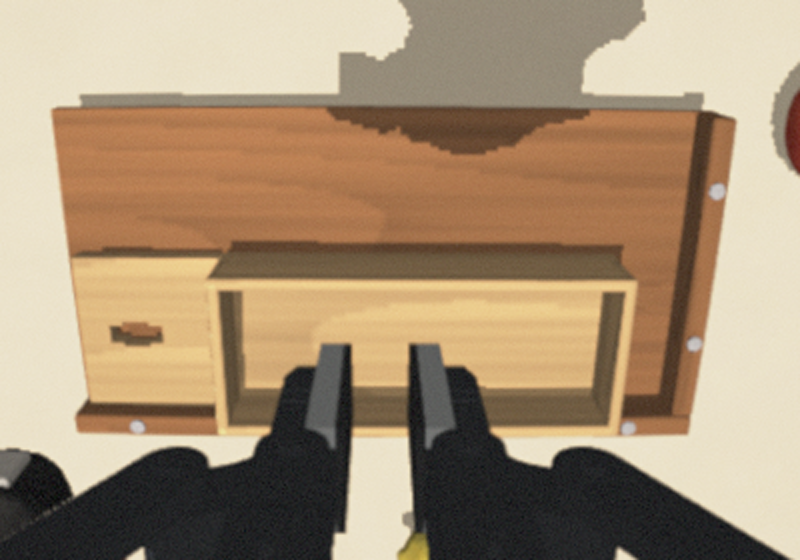

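Tray now lies square against the far fence. Next I'll refit both poses and work out the +y push.

Run:
```python
from h import *
p=shot('wrist')
c=lambda u,v,*b:(u/2+90,v/2+90,*b)
b=fit(p,[c(53,108,-85,-165,30),c(736,119,-85,165,52),c(78,432,85,-165,52),c(689,433,85,165,52)],[.47,.35,0])
t=fit(p,[c(71,255,-42,-139,10),c(207,281,-42,-63,40),c(636,281,-42,139,40),c(217,434,42,-63,40),c(626,434,42,139,40)],[.47,.35,0],.03)
Rb=np.array([[np.cos(b[2]),-np.sin(b[2])],[np.sin(b[2]),np.cos(b[2])]])
print('tray in base',(Rb.T@(t[:2]-b[:2])).round(4), np.degrees(t[2]-b[2]))
goto(*bw(.036,-.125),.12,91.6);goto(*bw(.036,-.125),.052,91.6)
```

```text
fit [0.5029 0.3525 0.0259] deg 1.48 res px [[-2.4, -0.4], [3.0, -1.4], [-2.3, 1.6], [1.5, 2.1]]
fit [0.5339 0.3337 0.0278] deg 1.59 res px [[-0.6, 0.9], [-1.4, -1.5], [3.5, -1.2], [0.2, 1.4], [-1.8, 1.2]]
tray in base [ 0.0305 -0.0196] 0.11111866834658804
d [-0.436, -0.608, 0.566] turn 0.0002 cur yaw 91.66 tcp [0.4545, 0.3483, 0.2331] q7 0.87
d [-0.436, -0.608, 0.906] turn 0.0002 cur yaw 91.66 tcp [0.4545, 0.3483, 0.2331] q7 0.87
```

>>> apply_moves(
  deltas=[
    [1, [-0.2, -0.2, 0.1], 0],
    [1, [-0.43, -0.4, 0.2], 0],
    [1, [-0.43, -0.61, 0.4], 0],
    [1, [-0.43, -0.61, 0.6], 0],
    [1, [-0.43, -0.61, 0.6], 0],
    [1, [-0.43, -0.61, 0.6], 0],
  ],
)

```text
t: 8.25
eef_pos: [0.5423, 0.2287, 0.1117]
tool_rot: [-0.003, -0.014, 1.0, -0.001]
contact_force: [-0.4, 1.0, -0.1]
gripper_width: -0.002
grasp_force: 0.0
```

```bash
sed -i 's/^B=.*/B=np.array([.5031,.3527,.0270])/' h.py
python3 - <<'E'
from h import *
goto(*bw(.034,-.125),.052,91.6);goto(*bw(.034,-.064),.052,91.6)
E
```

```text
d [0.008, 0.001, 0.299] turn 0.0001 cur yaw 91.64 tcp [0.5423, 0.2287, 0.1117] q7 1.18
d [0.007, 0.306, 0.298] turn 0.0001 cur yaw 91.64 tcp [0.5423, 0.2287, 0.1117] q7 1.18
```

>>> apply_moves(
  deltas=[
    [1, [0.01, 0, 0.2], 0],
    [1, [0.01, 0, 0.3], 0],
    [1, [0.01, 0.05, 0.3], 0],
    [1, [0.01, 0.1, 0.3], 0],
    [1, [0.01, 0.13, 0.3], 0],
    [1, [0.01, 0.16, 0.3], 0],
    [1, [0.01, 0.19, 0.3], 0],
    [1, [0.01, 0.22, 0.3], 0],
    [1, [0.01, 0.24, 0.3], 0],
    [1, [0.01, 0.26, 0.3], 0],
    [1, [0.01, 0.27, 0.3], 0],
  ],
)

```text
t: 9.35
eef_pos: [0.5417, 0.2813, 0.0562]
tool_rot: [0.001, -0.014, 1.0, -0.001]
contact_force: [-0.9, -9.1, 7.3]
gripper_width: -0.002
grasp_force: 4.7
```

>>> apply_moves(
  deltas=[
    [1, [0, 0.01, 0], 0],
    [1, [0, 0.02, 0], 0],
    [1, [0, 0.02, 0], 0],
  ],
)

```text
t: 9.65
eef_pos: [0.5416, 0.2852, 0.0562]
tool_rot: [0.001, -0.014, 1.0, -0.001]
contact_force: [-0.8, -9.0, 6.3]
gripper_width: 0.002
grasp_force: 4.2
```

>>> apply_moves(
  deltas=[
    [1, [0, 0.01, 0], 0],
    [1, [0, 0.02, 0], 0],
    [1, [0, 0.02, 0], 0],
  ],
)

```text
t: 9.95
eef_pos: [0.5415, 0.2896, 0.0562]
tool_rot: [0.001, -0.014, 1.0, -0.001]
contact_force: [-0.4, -7.4, 6.8]
gripper_width: 0.003
grasp_force: 3.9
```

>>> apply_moves(
  deltas=[
    [1, [0, 0.01, 0], 0],
    [1, [0, 0.02, 0], 0],
    [1, [0, 0.02, 0], 0],
  ],
)

```text
t: 10.25
eef_pos: [0.5414, 0.2919, 0.0562]
tool_rot: [0.0, -0.013, 1.0, -0.002]
contact_force: [-1.1, -11.2, 8.6]
gripper_width: 0.002
grasp_force: 5.6
```

>>> apply_moves(
  deltas=[
    [1, [0, 0.01, 0], 0],
    [1, [0, 0.02, 0], 0],
    [1, [0, 0.02, 0], 0],
  ],
)

```text
t: 10.55
eef_pos: [0.5414, 0.2921, 0.0561]
tool_rot: [-0.0, -0.012, 1.0, -0.004]
contact_force: [-3.2, -18.6, 13.3]
gripper_width: 0.0
grasp_force: 9.6
```

>>> apply_moves(
  deltas=[
    [1, [0, 0.01, 0], 0],
    [1, [0, 0.02, 0], 0],
    [1, [0, 0.02, 0], 0],
  ],
)

```text
t: 10.85
eef_pos: [0.5414, 0.2923, 0.0561]
tool_rot: [-0.001, -0.011, 1.0, -0.006]
contact_force: [-4.4, -27.5, 19.2]
gripper_width: -0.004
grasp_force: 13.6
```

>>> apply_moves(
  deltas=[
    [1, [0, -0.07, 0], 0],
    [1, [0, -0.12, -0.1], 0],
    [1, [0.05, -0.05, -0.3], 0],
    [1, [0.2, 0.1, -0.5], 0],
    [1, [0.38, 0.3, -0.75], 0],
    [1, [0.4, 0.3, -0.85], 0],
    [1, [0.4, 0.3, -0.85], 0],
    [1, [0.4, 0.3, -0.85], 0],
  ],
)

```text
t: 11.65
eef_pos: [0.4581, 0.363, 0.2265]
tool_rot: [0.001, -0.016, 1.0, 0.002]
contact_force: [0.1, 0.1, -1.1]
gripper_width: 0.001
grasp_force: 0.0
```

Run:
```python
from h import *
p=shot('wrist'); print(toolT().round(4).tolist())
im=cv2.cvtColor(p['color'],cv2.COLOR_RGB2BGR)[90:370,90:490]
cv2.imwrite('pics/w4.png',cv2.resize(im,None,fx=2,fy=2,interpolation=cv2.INTER_CUBIC))
```

```text
[[-0.9995, -0.0301, 0.001, 0.4582], [-0.0301, 0.9995, 0.0009, 0.3613], [-0.001, 0.0009, -1.0, 0.2249], [0.0, 0.0, 0.0, 1.0]]
```

View pics/w4.png

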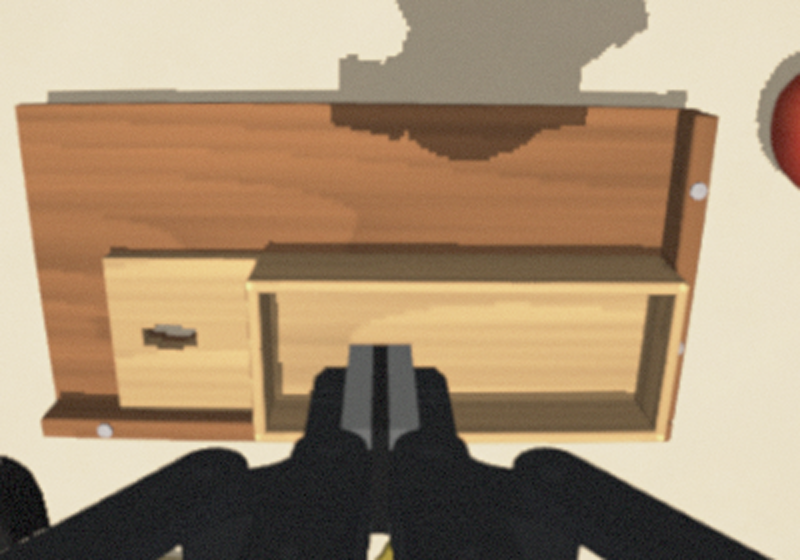

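The tray is home, and worktop shows through the slots at crop (170,337), so both slots line up. On to the stand.

Run:
```python
from h import *
p=shot('wrist')
c=lambda u,v,*b:(u/2+90,v/2+90,*b)
t=fit(p,[c(104,257,-42,-139,10),c(119,407,42,-139,10),c(248,285,-42,-63,40),c(687,286,-42,139,40),c(258,439,42,-63,40),c(668,439,42,139,40),c(170,336,0,-109,10)],[.47,.35,0],.03)
b=fit(p,[c(16,104,-85,-165,30),c(717,118,-85,165,52),c(44,436,85,-165,52)],[.47,.35,0])
print(px2w(p,170/2+90,336/2+90,.04),bw(.031,-.095),px2w(p,170/2+90,334/2+90,.022))
goto(.46,-.2,.32,90)
```

```text
fit [0.5345 0.3668 0.0226] deg 1.29 res px [[-1.0, 0.1], [0.6, 0.8], [-1.4, -2.5], [3.8, -1.5], [-1.9, 2.2], [0.3, 2.3], [-0.3, 0.4]]
fit [0.5049 0.3515 0.0203] deg 1.17 res px [[-1.6, 0.1], [3.5, -0.5], [-2.3, 1.8]]
[0.5365808  0.25824499 0.04      ] (np.float64(0.5366533895502873), np.float64(0.2585715237046372)) [0.54385795 0.25278844 0.022     ]
d [0.072, -2.801, -0.479] turn 0.0046 cur yaw 91.65 tcp [0.4583, 0.3604, 0.2239] q7 0.88
```

>>> apply_moves(
  deltas=[
    [0.5, [0, -0.2, -0.2], 0],
    [0.5, [0, -0.45, -0.4], 0],
    [0.5, [0, -0.7, -0.48], 0],
    [0.5, [0, -0.95, -0.48], 0],
    [0.5, [0, -1, -0.48], 0],
  ],
)

```text
t: 12.25
eef_pos: [0.4646, 0.1561, 0.3203]
tool_rot: [-0.0, -0.012, 1.0, -0.0]
contact_force: [0.7, -0.2, -0.5]
gripper_width: 0.501
grasp_force: 0.0
```

>>> apply_moves(
  deltas=[
    [0.5, [0, -0.25, 0], 0],
    [0.5, [0, -0.5, 0], 0],
    [0.5, [0, -0.75, 0], 0],
    [0.5, [0, -1, 0], 0],
    [0.5, [0, -1, 0], 0],
  ],
)

```text
t: 12.75
eef_pos: [0.4688, -0.0472, 0.3196]
tool_rot: [-0.001, -0.008, 1.0, -0.001]
contact_force: [0.9, 0.6, -0.1]
gripper_width: 0.499
grasp_force: 0.0
```

>>> apply_moves(
  deltas=[
    [0.5, [0, -0.25, 0], 0],
    [0.5, [0, -0.5, 0], 0],
    [0.5, [0, -0.65, 0], 0],
    [0.5, [0, -0.7, 0], 0],
    [0.5, [0, -0.7, 0], 0],
    [0.5, [0, -0.7, 0], 0],
  ],
)

```text
t: 13.35
eef_pos: [0.4741, -0.1773, 0.3196]
tool_rot: [-0.001, -0.015, 1.0, 0.0]
contact_force: [0.1, -0.1, 0.3]
gripper_width: 0.5
grasp_force: 0.0
```

Run:
```python
from h import *
p=shot('wrist','w5'); print(toolT().round(4).tolist())
look(p,['screw','stand','salt','tin0','tin1'])
```

```text
[[-0.9995, -0.0315, -0.0012, 0.4742], [-0.0315, 0.9995, 0.0008, -0.1769], [0.0012, 0.0008, -1.0, 0.3197], [0.0, 0.0, 0.0, 1.0]]
screw [([0.399, -0.235, 0.054], 0.69)]
stand [([0.399, -0.23, 0.046], 0.95)]
salt [([0.41, -0.107, 0.077], 0.72)]
tin0 [([0.509, 0.058, 0.073], 0.91), ([0.431, -0.001, 0.069], 0.56)]
tin1 [([0.509, 0.058, 0.073], 0.91), ([0.431, -0.001, 0.069], 0.56)]
```

View pics/w5.png

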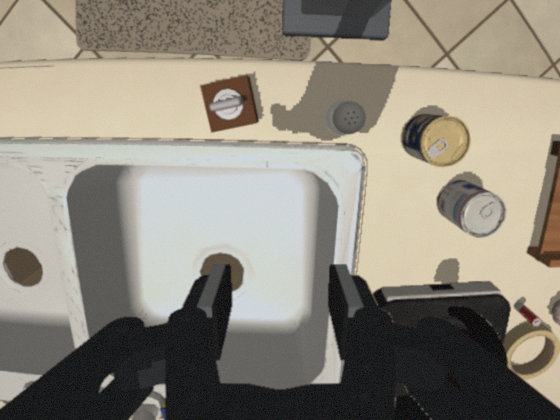

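Run:
```python
from h import *
p=shot('wrist')
s=fit(p,[(201,86,-27,-27,45),(249,76,-27,27,45),(258,121,27,27,45),(212,132,27,-27,45)],[.4,-.23,0.2])
a=px2w(p,211,106,.076);b=px2w(p,243,99,.076);print('wing',a,b,np.degrees(np.arctan2(b[1]-a[1],b[0]-a[0])), (a+b)/2)
print('collar', px2w(p,229,105,.05))
# salt top, tin tops
print('salt top',px2w(p,350,117,.09),'tin1 top',px2w(p,442,140,.072),'tin0 top',px2w(p,481,212,.072))
```

```text
fit [ 0.4029 -0.2361  0.2299] deg 13.17 res px [[0.0, -1.1], [-0.9, -1.5], [0.3, 2.0], [0.6, 0.6]]
wing [ 0.40510015 -0.25191185  0.076     ] [ 0.39717475 -0.21834953  0.076     ] 103.28643755735796 [ 0.40113745 -0.23513069  0.076     ]
collar [ 0.40390988 -0.23651154  0.05      ]
salt top [ 0.41116996 -0.10806593  0.09      ] tin1 top [ 4.31416946e-01 -1.56952757e-05  7.20000000e-02] tin0 top [0.51252588 0.06174428 0.072     ]
```

Run:
```python
from h import *
print(bot.get_obs()['q'].round(2))
goto(.4035,-.2360,.16,13.2)
```

```text
[-0.29  0.11  0.58  1.87 -0.07  1.18  1.92]
d [0.363, -0.28, 0.802] turn 0.2182 cur yaw 91.77 tcp [0.4742, -0.1779, 0.3203] q7 1.92
```

>>> apply_moves(
  deltas=[
    [0.5, [0.04, -0.03, 0.0], 0.022],
    [0.5, [0.08, -0.06, 0.0], 0.044],
    [0.5, [0.12, -0.09, 0.0], 0.066],
    [0.5, [0.16, -0.12, 0.0], 0.088],
    [0.5, [0.2, -0.15, 0.1], 0.11],
    [0.5, [0.24, -0.18, 0.2], 0.132],
    [0.5, [0.28, -0.21, 0.3], 0.154],
    [0.5, [0.32, -0.24, 0.45], 0.176],
    [0.5, [0.36, -0.28, 0.6], 0.198],
    [0.5, [0.36, -0.28, 0.8], 0.218],
    [0.5, [0.36, -0.28, 0.8], 0.218],
    [0.5, [0.36, -0.28, 0.8], 0.218],
  ],
)

```text
t: 14.9
eef_pos: [0.4038, -0.2367, 0.1607]
tool_rot: [-0.0, 0.62, 0.785, -0.001]
contact_force: [0.3, -0.5, 0.9]
gripper_width: 0.501
grasp_force: 0.0
```

Run:
```python
from h import *
p=shot('wrist','w6'); print(toolT().round(4).tolist())
look(p,['screw','stand'])
goto(.4035,-.2360,.055,13.2)
```

```text
[[-0.2317, 0.9728, 0.0013, 0.4047], [0.9728, 0.2317, -0.0005, -0.237], [-0.0008, 0.0011, -1.0, 0.1616], [0.0, 0.0, 0.0, 1.0]]
screw [([0.398, -0.238, 0.053], 0.66)]
stand [([0.395, -0.223, 0.041], 0.67)]
d [0.008, -0.009, 0.536] turn 0.0004 cur yaw 13.35 tcp [0.4053, -0.2371, 0.1622] q7 0.9
```

View pics/w6.png

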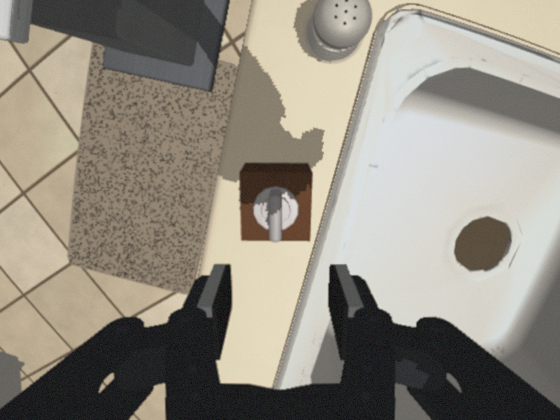

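Run:
```python
from h import *
p=shot('wrist')
a=px2w(p,275.5,191,.076);b=px2w(p,276,243,.0755);print('wing',a,b,np.linalg.norm(a-b),np.degrees(np.arctan2(a[1]-b[1],a[0]-b[0])), (a+b)/2)
print('collar', px2w(p,275.5,209,.05))
e=[px2w(p,*q,.045) for q in [(240,241),(311,241)]]; print(e, np.mean(e,0), np.linalg.norm(e[0]-e[1]))
goto(*((a+b)/2)[:2],.055,13.5)
```

```text
wing [ 0.39974416 -0.21846296  0.076     ] [ 0.40853913 -0.2543636   0.0755    ] 0.03696562450271525 103.76526751195165 [ 0.40414165 -0.23641328  0.07575   ]
collar [ 0.40417827 -0.23812862  0.05      ]
[array([ 0.38349878, -0.27138461,  0.045     ]), array([ 0.43742016, -0.25858076,  0.045     ])] [ 0.41045947 -0.26498269  0.045     ] 0.055420699262289874
d [0.005, -0.006, 0.535] turn -0.0005 cur yaw 13.33 tcp [0.4052, -0.237, 0.162] q7 0.9
```

>>> apply_moves(
  deltas=[
    [0.5, [0, -0.003, 0.2], 0],
    [0.5, [0, -0.003, 0.4], 0],
    [0.5, [0, -0.003, 0.5], 0],
    [0.5, [0, -0.003, 0.53], 0],
    [0.7, [0, -0.003, 0.53], 0],
    [1, [0, -0.003, 0.53], 0],
    [1, [0, -0.003, 0.53], 0],
    [1, [0, -0.003, 0.53], 0],
    [1, [0, -0.003, 0.53], 0],
    [1, [0, -0.003, 0.53], 0],
  ],
  squeeze=40,
)

```text
t: 16.1
eef_pos: [0.4029, -0.2377, 0.0558]
tool_rot: [0.001, 0.621, 0.784, 0.0]
contact_force: [-5.1, -1.6, 6.3]
gripper_width: 0.098
grasp_force: 41.5
```

>>> apply_moves(
  deltas=[
    [1, [0, 0, -0.05], 0],
    [1, [0, 0, -0.15], 0],
    [1, [0, 0, -0.3], 0],
    [1, [0, 0, -0.5], 0],
    [1, [0, 0, -0.5], 0],
    [1, [0, 0, -0.5], 0],
  ],
)

```text
t: 16.7
eef_pos: [0.4045, -0.2368, 0.1561]
tool_rot: [0.002, 0.621, 0.784, 0.001]
contact_force: [0.5, -0.3, -0.9]
gripper_width: 0.093
grasp_force: 40.6
```

Run:
```python
from h import *
p=shot('wrist','w7'); o=bot.get_obs(); print(o['gripper_width'],o['grasp_force'],toolT().round(4).tolist())
look(p,['screw','stand'])
```

```text
0.09388631308719297 40.629456639289856 [[-0.2293, 0.9734, 0.0018, 0.4036], [0.9734, 0.2293, 0.0005, -0.2364], [0.0, 0.0019, -1.0, 0.155], [0.0, 0.0, 0.0, 1.0]]
screw [([0.404, -0.227, 0.172], 0.68)]
stand [([0.395, -0.227, 0.043], 0.89)]
```

View pics/w7.png

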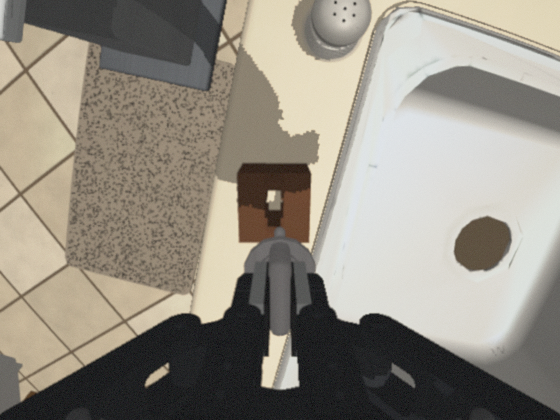

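Screw is held between the pads at (281,280), and the empty stand slot shows at (275,207). I'll carry it to the tray slot.

Run:
```python
from h import *
goto(.47,.02,.165,1.5)
p=shot('wrist')
for v in (190,207,225): print(px2w(p,275,v,.045).round(4))
goto(.5366,.2584,.165,1.5)
```

```text
d [1.171, 0.621, -0.055] turn 0.0326 cur yaw 13.23 tcp [0.4027, -0.2364, 0.1539] q7 0.92
[ 0.3973 -0.2224  0.045 ]
[ 0.4002 -0.2349  0.045 ]
[ 0.4034 -0.2485  0.045 ]
d [2.256, 1.218, -0.056] turn 0.0325 cur yaw 13.22 tcp [0.4026, -0.2364, 0.1537] q7 0.92
```

>>> apply_moves(
  deltas=[
    [1, [0.1, 0.05, -0.06], 0.01],
    [1, [0.3, 0.16, -0.06], 0.02],
    [1, [0.5, 0.27, -0.06], 0.032],
    [1, [0.7, 0.38, -0.06], 0.032],
    [1, [0.9, 0.49, -0.06], 0.032],
    [1, [1, 0.54, -0.06], 0.032],
    [1, [1, 0.54, -0.06], 0.032],
  ],
)

```text
t: 17.6
eef_pos: [0.463, -0.0138, 0.1654]
tool_rot: [-0.0, 0.694, 0.72, -0.001]
contact_force: [-0.6, 0.2, -1.5]
gripper_width: 0.094
grasp_force: 40.6
```

Run:
```python
from h import *
goto(.5366,.2584,.165,1.5)
```

```text
d [1.347, 0.417, 0.001] turn 0.0015 cur yaw 2.06 tcp [0.463, -0.0138, 0.1654] q7 0.18
```

>>> apply_moves(
  deltas=[
    [1, [0.2, 0.06, 0], 0],
    [1, [0.44, 0.13, 0], 0.001],
    [1, [0.68, 0.2, 0], 0.001],
    [1, [0.9, 0.28, 0], 0.001],
    [1, [1, 0.31, 0], 0.001],
    [1, [1, 0.31, 0], 0.001],
  ],
)

```text
t: 18.2
eef_pos: [0.519, 0.1868, 0.1653]
tool_rot: [0.0, 0.697, 0.717, -0.001]
contact_force: [0.2, 0.2, -0.8]
gripper_width: 0.094
grasp_force: 40.6
```

>>> apply_moves(
  deltas=[
    [1, [0.2, 0.06, 0], 0],
    [1, [0.35, 0.11, 0], 0],
    [1, [0.35, 0.11, 0], 0],
    [1, [0.35, 0.11, 0], 0],
    [1, [0.35, 0.11, 0], 0],
    [1, [0.35, 0.11, 0], 0],
  ],
)

```text
t: 18.8
eef_pos: [0.5391, 0.2524, 0.1663]
tool_rot: [0.0, 0.7, 0.714, -0.0]
contact_force: [0.1, 0.4, -0.6]
gripper_width: 0.094
grasp_force: 40.6
```

Run:
```python
from h import *
P=[]
for i in range(6): P.append(np.r_[toolT()[:3,3],0]); p=shot('wrist')
print(np.array(P).round(4).tolist())
im=cv2.cvtColor(p['color'],cv2.COLOR_RGB2BGR)[140:340,180:380]
cv2.imwrite('pics/w8.png',cv2.resize(im,None,fx=3,fy=3,interpolation=cv2.INTER_CUBIC))
goto(.5366,.2584,.165,1.5)
```

```text
[[0.5391, 0.2524, 0.1663, 0.0], [0.5391, 0.2529, 0.1664, 0.0], [0.5391, 0.2534, 0.1664, 0.0], [0.5391, 0.2537, 0.1664, 0.0], [0.5391, 0.2541, 0.1664, 0.0], [0.5391, 0.2543, 0.1664, 0.0]]
d [0.02, -0.012, 0.007] turn -0.0005 cur yaw 1.31 tcp [0.5391, 0.2545, 0.1664] q7 -0.21
```

View pics/w8.png

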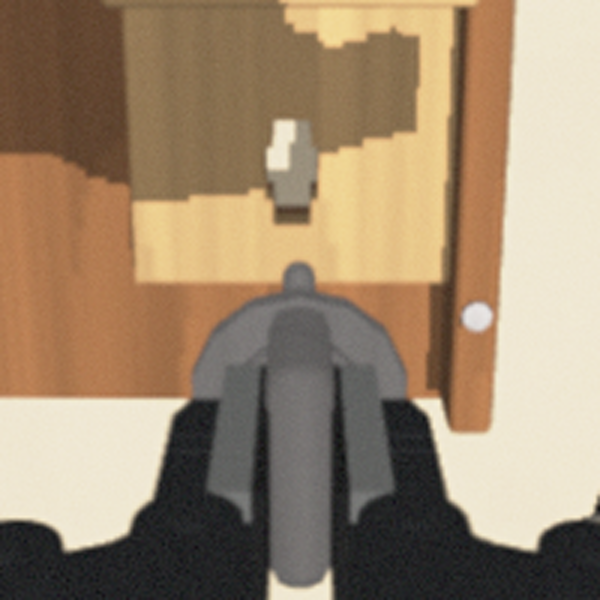

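Run:
```python
from h import *
p=shot('wrist'); T=toolT()
f=lambda v:(T@np.r_[v,1])[:3]
print('foot pred',w2px(p,f([.012,0,.039])),'obs 280,227.5'); print('foot pred upper',w2px(p,f([.012,0,.036])))
print('collar pred',w2px(p,f([.017,0,.009])),w2px(p,f([.017,0,.006])),'obs 279.8,237.7')
print('wing top near end',w2px(p,f([-.017,0,-.020])),'obs 280,335')
s=[px2w(p,277,v,.04) for v in (179.7,196.8,214)]; print(np.array(s).round(4).tolist(), 'len',np.linalg.norm(s[0]-s[2]))
print('edges', px2w(p,180+448/3,140+270/3,.04), px2w(p,180+133/3,140+270/3,.04), T[:3,3], T[:3,:3].T@(s[1]-T[:3,3]))
```

```text
foot pred [277.00038597 225.84923707] obs 280,227.5
foot pred upper [276.96316839 227.72936183]
collar pred [276.55547015 237.39264207] [276.50329859 239.83654255] obs 279.8,237.7
wing top near end [276.14285023 340.76808824] obs 280,335
[[0.538, 0.2734, 0.04], [0.5383, 0.2598, 0.04], [0.5386, 0.2459, 0.04]] len 0.027530228868747827
edges [0.58084299 0.23343742 0.04      ] [0.49676301 0.23139621 0.04      ] [0.53904035 0.25463231 0.16635795] [ 0.00521378 -0.00058111  0.12635868]
```

>>> apply_moves(
  deltas=[
    [1, [0.01, -0.005, 0.1], 0],
    [1, [0.021, -0.01, 0.25], 0],
    [1, [0.021, -0.01, 0.35], 0],
    [1, [0.021, -0.01, 0.35], 0],
    [1, [0.021, -0.01, 0.35], 0],
    [1, [0.021, -0.01, 0.35], 0],
    [1, [0.021, -0.01, 0.35], 0],
    [1, [0.021, -0.01, 0.35], 0],
  ],
)

```text
t: 19.95
eef_pos: [0.5375, 0.2592, 0.0973]
tool_rot: [0.0, 0.699, 0.715, 0.001]
contact_force: [0.3, 0.2, -0.6]
gripper_width: 0.096
grasp_force: 40.6
```

Run:
```python
from h import *
for i in range(4): p=shot('wrist')
T=toolT(); print(T.round(4).tolist())
im=cv2.cvtColor(p['color'],cv2.COLOR_RGB2BGR)[140:340,180:380]
cv2.imwrite('pics/w9.png',cv2.resize(im,None,fx=3,fy=3,interpolation=cv2.INTER_CUBIC))
goto(.537,.2590,.095,1.4)
f=lambda v:(T@np.r_[v,1])[:3]
print('slot pred',[w2px(p,f([x,0,T[2,3]-.04])) .round(1) for x in(-.014,0,.014)])
print('foot pred',w2px(p,f([.012,0,.039])))
```

```text
[[-0.0233, 0.9997, 0.0003, 0.5371], [0.9997, 0.0233, 0.0003, 0.259], [0.0003, 0.0003, -1.0, 0.0966], [0.0, 0.0, 0.0, 1.0]]
d [-0.0, -0.0, 0.008] turn -0.0002 cur yaw 1.33 tcp [0.5371, 0.259, 0.0966] q7 -0.16
slot pred [array([277.1, 256.8]), array([277.1, 235.2]), array([277. , 212.7])]
foot pred [276.83418086 225.99106444]
```

View pics/w9.png

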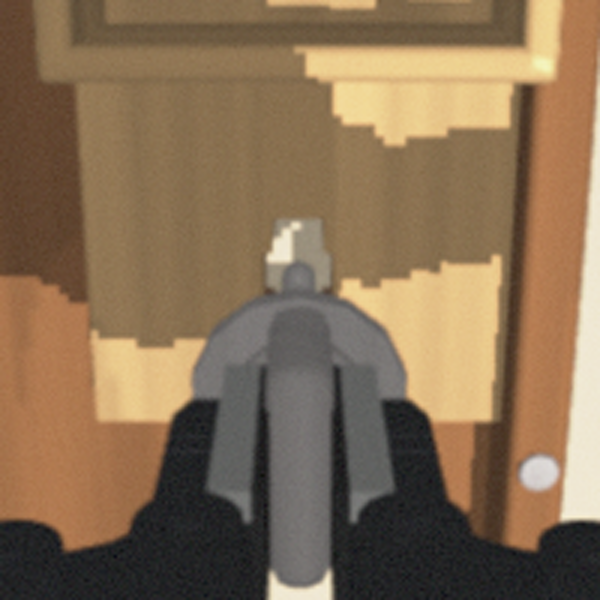

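The slot's far end is at crop (299,219), centred under the foot at u=300, so it's aligned. I'll lower it now.

>>> apply_moves(
  deltas=[
    [1, [0, 0, 0.04], 0],
    [1, [0, 0, 0.08], 0],
    [1, [0, 0, 0.11], 0],
    [1, [0, 0, 0.11], 0],
    [1, [0, 0, 0.11], 0],
  ],
)

```text
t: 20.65
eef_pos: [0.5369, 0.2587, 0.0739]
tool_rot: [-0.0, 0.699, 0.715, -0.0]
contact_force: [-0.4, -0.1, -0.9]
gripper_width: 0.093
grasp_force: 40.6
```

>>> apply_moves(
  deltas=[
    [1, [0, 0, 0.03], 0],
    [1, [0, 0, 0.05], 0],
    [1, [0, 0, 0.05], 0],
  ],
)

```text
t: 20.95
eef_pos: [0.5365, 0.2588, 0.0636]
tool_rot: [-0.0, 0.699, 0.715, -0.001]
contact_force: [-0.4, 0.3, 0.1]
gripper_width: 0.095
grasp_force: 40.6
```

No contact force, so it's going in.

>>> apply_moves(
  deltas=[
    [1, [0, 0, 0.02], 0],
    [1, [0, 0, 0.04], 0],
    [1, [0, 0, 0.05], 0],
    [1, [0, 0, 0.05], 0],
  ],
)

```text
t: 21.35
eef_pos: [0.5367, 0.2588, 0.0539]
tool_rot: [-0.0, 0.699, 0.715, -0.0]
contact_force: [-0.2, -0.6, -0.5]
gripper_width: 0.092
grasp_force: 40.6
```

>>> apply_moves(
  deltas=[
    [1, [0, 0, 0.01], 0],
    [1, [0, 0, 0.015], 0],
    [1, [0, 0, 0.015], 0],
  ],
)

```text
t: 21.65
eef_pos: [0.5369, 0.2589, 0.0512]
tool_rot: [-0.0, 0.699, 0.715, -0.0]
contact_force: [0.6, 0.9, -0.8]
gripper_width: 0.092
grasp_force: 40.6
```

>>> apply_moves(
  deltas=[
    [1, [0, 0, 0.008], 0],
    [1, [0, 0, 0.008], 0],
    [1, [0, 0, 0.008], 0],
  ],
)

```text
t: 21.95
eef_pos: [0.5371, 0.259, 0.0508]
tool_rot: [-0.0, 0.699, 0.715, 0.0]
contact_force: [-3.7, -1.3, 10.7]
gripper_width: 0.095
grasp_force: 42.1
```

>>> apply_moves(
  deltas=[
    [1, [0, 0, 0.006], 0],
    [1, [0, 0, 0.006], 0],
    [1, [0, 0, 0.006], 0],
  ],
)

```text
t: 22.25
eef_pos: [0.5371, 0.259, 0.0508]
tool_rot: [-0.001, 0.699, 0.715, 0.0]
contact_force: [-7.9, -1.8, 20.6]
gripper_width: 0.092
grasp_force: 43.7
```

Seated: the collar touched at z 0.0508 with force rising. I'll relax slightly and make the quarter turn.

>>> apply_moves(
  deltas=[
    [1, [0, 0, -0.012], 0],
    [1, [0, 0, -0.012], -0.022],
    [1, [0, 0, -0.012], -0.045],
    [1, [0, 0, -0.012], -0.068],
    [1, [0, 0, -0.012], -0.091],
    [1, [0, 0, -0.012], -0.114],
    [1, [0, 0, -0.012], -0.137],
    [1, [0, 0, -0.012], -0.16],
    [1, [0, 0, -0.012], -0.183],
    [1, [0, 0, -0.012], -0.206],
    [1, [0, 0, -0.012], -0.229],
    [1, [0, 0, -0.012], -0.25],
  ],
)

```text
t: 23.45
eef_pos: [0.5372, 0.2588, 0.0509]
tool_rot: [0.0, -0.014, 1.0, -0.0]
contact_force: [0.2, 0.2, 0.4]
gripper_width: 0.096
grasp_force: 40.6
```

>>> apply_moves(
  deltas=[
    [1, [0, 0, 0], 0],
    [1, [0, 0, 0], 0],
    [1, [0, 0, 0], 0],
  ],
)

```text
t: 23.75
eef_pos: [0.5371, 0.2588, 0.0509]
tool_rot: [0.0, -0.01, 1.0, -0.0]
contact_force: [0.5, -0.4, -0.5]
gripper_width: 0.094
grasp_force: 40.6
```

Run:
```python
from h import *
goto(.537,.259,.0508,91.5); print(bot.get_obs()['contact_force'],bot.get_obs()['torque'])
```

```text
d [0.0, 0.001, 0.0] turn -0.0009 cur yaw 91.17 tcp [0.5371, 0.2588, 0.0509] q7 1.11
[ 0.53070498 -0.3768667  -0.46369876] [-0.0656789  -0.02688219 -0.03196695]
```

>>> apply_moves(
  deltas=[
    [0.65, [0, 0, 0], 0],
    [0.65, [0, 0, 0], 0],
    [0.65, [0, 0, 0], 0],
    [0.65, [0, 0, -0.05], 0],
    [0.65, [0, 0, -0.2], 0],
    [0.65, [0, 0, -0.45], 0],
    [0.65, [0.2, 0, -0.7], 0],
    [0.65, [0.4, 0, -0.9], 0],
    [0.65, [0.4, 0, -0.9], 0],
    [0.65, [0.4, 0, -0.9], 0],
  ],
)

```text
t: 24.75
eef_pos: [0.4565, 0.2583, 0.2344]
tool_rot: [0.002, -0.012, 1.0, 0.002]
contact_force: [1.8, -0.3, -0.1]
gripper_width: 0.349
grasp_force: 0.0
```

Run:
```python
from h import *
for i in range(3): p=shot('wrist')
print(toolT()[:3,3]); look(p,['screw','tray','tin0','tin1'])
cv2.imwrite('pics/w10.png',cv2.cvtColor(p['color'],cv2.COLOR_RGB2BGR))
```

```text
[0.45732386 0.25670383 0.23055398]
screw [([0.533, 0.258, 0.046], 0.84)]
tray [([0.53, 0.388, 0.04], 0.73)]
tin0 [([0.43, 0.026, 0.062], 0.96), ([0.509, 0.078, 0.069], 0.62)]
tin1 [([0.43, 0.026, 0.062], 0.96), ([0.509, 0.078, 0.069], 0.62)]
```

View pics/w10.png

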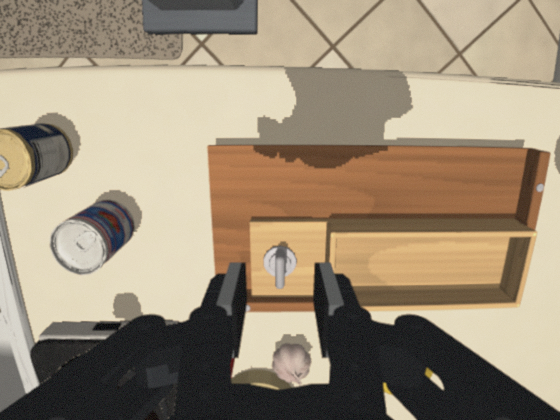

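Screw is locked at (281,262) with its wing turned across, and the tray is home. Silver tin's lid is at (81,247) and the gold tin's at (10,162). Next come the tins.

Run:
```python
from h import *
p=shot('wrist')
t=px2w(p,81,247,.072); print('tin0 top',t,'tin1',px2w(p,8,162,.072))
r=bot.look_for(p,'tin0'); print(r)
goto(.512,.062,.23,1.5)
```

```text
tin0 top [0.51373493 0.07131648 0.072     ] tin1 [0.43388039 0.01199457 0.072     ]
[{'point': [0.5108, 0.0755, 0.0717], 'confidence': 0.9}, {'point': [0.4573, 0.3318, 0.0307], 'confidence': 0.52}]
d [-0.252, -0.979, 0.001] turn 0.2494 cur yaw 91.29 tcp [0.4572, 0.2567, 0.2301] q7 1.0
```

>>> apply_moves(
  deltas=[
    [0.3, [-0.03, -0.1, 0], 0.022],
    [0.2, [-0.06, -0.22, 0], 0.045],
    [0, [-0.1, -0.35, 0], 0.068],
    [0, [-0.14, -0.5, 0], 0.091],
    [0, [-0.18, -0.65, 0], 0.114],
    [0, [-0.22, -0.8, 0], 0.137],
    [0, [-0.25, -0.95, 0], 0.16],
    [0, [-0.25, -0.96, 0], 0.183],
    [0, [-0.25, -0.96, 0], 0.206],
    [0, [-0.25, -0.96, 0], 0.229],
    [0, [-0.25, -0.96, 0], 0.249],
    [0, [-0.25, -0.96, 0], 0.249],
  ],
)

```text
t: 26.4
eef_pos: [0.5115, 0.0662, 0.2305]
tool_rot: [-0.0, 0.697, 0.717, -0.0]
contact_force: [0.3, 0.1, 0.2]
gripper_width: 1.003
grasp_force: 0.0
```

>>> apply_moves(
  deltas=[
    [0, [0, 0, 0], 0],
    [0, [0, 0, 0], 0],
    [0, [0, 0, 0], 0],
  ],
)

```text
t: 26.7
eef_pos: [0.5114, 0.0662, 0.2308]
tool_rot: [-0.0, 0.696, 0.718, -0.0]
contact_force: [0.6, -0.3, 0.3]
gripper_width: 1.002
grasp_force: 0.0
```

Run:
```python
from h import *
for i in range(2): p=shot('wrist','w11')
T=toolT(); print(T.round(4).tolist())
look(p,['tin0','tin1','salt'])
# lid circle
g=cv2.medianBlur(cv2.cvtColor(p['color'],cv2.COLOR_RGB2GRAY),5)
r=356*.0285/(T[2,3]+.142-.072)
print('exp r',r,'exp px',w2px(p,[.512,.067,.072]))
c=cv2.HoughCircles(g,cv2.HOUGH_GRADIENT,1,20,param1=80,param2=14,minRadius=int(r*.85),maxRadius=int(r*1.2))
for u,v,rr in c[0][:8]: print(u,v,rr,px2w(p,u,v,.072).round(4),p['color'][int(v),int(u)])
```

```text
[[-0.0302, 0.9995, 0.0, 0.5115], [0.9995, 0.0302, 0.0, 0.0662], [0.0, 0.0, -1.0, 0.2309], [0.0, 0.0, 0.0, 1.0]]
tin0 [([0.516, 0.07, 0.07], 0.85), ([0.437, 0.015, 0.071], 0.74)]
tin1 [([0.516, 0.07, 0.07], 0.85), ([0.437, 0.015, 0.071], 0.74)]
salt [([0.415, -0.09, 0.054], 0.9)]
exp r 33.72018228329513 exp px [278.63072521 192.37308687]
193.5 249.5 31.6 [0.4356 0.0107 0.072 ] [204 181 128]
282.5 187.5 33.8 [0.5152 0.0714 0.072 ] [236 233 224]
541.5 30.5 39.4 [0.7243 0.2127 0.072 ] [227 218 190]
98.5 296.5 36.0 [ 0.3381 -0.0434  0.072 ] [143 130 113]
521.5 23.5 36.0 [0.7051 0.216  0.072 ] [225 214 187]
438.5 262.5 35.0 [0.6648 0.0042 0.072 ] [35 39 34]
442.5 130.5 39.4 [0.6485 0.1255 0.072 ] [44 44 44]
197.5 227.5 31.6 [0.4401 0.0323 0.072 ] [204 177 123]
```

Run:
```python
from h import *
goto(.5138,.0712,.035,1.5)
```

```text
d [0.024, 0.013, 0.98] turn 0.0006 cur yaw 1.71 tcp [0.5114, 0.0662, 0.2309] q7 -0.09
```

>>> apply_moves(
  deltas=[
    [0, [0.024, 0.013, 0.2], 0],
    [0, [0.024, 0.013, 0.4], 0],
    [0, [0.024, 0.013, 0.55], 0],
    [0, [0.024, 0.013, 0.7], 0],
    [0, [0.024, 0.013, 0.82], 0],
    [0, [0.024, 0.013, 0.92], 0],
    [0, [0.024, 0.013, 0.98], 0],
    [0, [0.024, 0.013, 0.98], 0],
    [0, [0.024, 0.013, 0.98], 0],
  ],
  squeeze=30,
)

```text
t: 27.85
eef_pos: [0.5144, 0.0711, 0.0354]
tool_rot: [0.0, 0.697, 0.717, 0.0]
contact_force: [-0.2, 0.1, -0.0]
gripper_width: 0.998
grasp_force: 0.0
```

>>> apply_moves(
  deltas=[
    [0.25, [0, 0, 0], 0],
    [0.5, [0, 0, 0], 0],
    [0.7, [0, 0, 0], 0],
    [0.7, [0, 0, 0], 0],
    [0.7, [0, 0, 0], 0],
    [0.7, [0, 0, 0], 0],
  ],
)

```text
t: 28.45
eef_pos: [0.5147, 0.0714, 0.036]
tool_rot: [0.0, 0.697, 0.717, 0.001]
contact_force: [-1.1, -0.2, 6.2]
gripper_width: 0.665
grasp_force: 31.0
```

Run:
```python
from h import *
goto(*bw(.031,.052+.062),.175,1.5); print(bw(.031,.052+.062))
```

```text
d [1.978, 0.141, -0.693] turn 0.0005 cur yaw 1.69 tcp [0.5147, 0.0714, 0.036] q7 0.07
(np.float64(0.5310110751497967), np.float64(0.46749534783249014))
```

>>> apply_moves(
  deltas=[
    [0.7, [0, 0, -0.1], 0],
    [0.7, [0, 0, -0.25], 0],
    [0.7, [0, 0, -0.45], 0],
    [0.7, [0.1, 0, -0.65], 0],
    [0.7, [0.25, 0.02, -0.7], 0],
    [0.7, [0.45, 0.03, -0.7], 0],
    [0.7, [0.65, 0.05, -0.7], 0],
    [0.7, [0.85, 0.06, -0.7], 0],
    [0.7, [1, 0.07, -0.7], 0],
    [0.7, [1, 0.07, -0.7], 0],
  ],
)

```text
t: 29.45
eef_pos: [0.5207, 0.2777, 0.1748]
tool_rot: [-0.001, 0.694, 0.72, 0.001]
contact_force: [-0.2, 1.0, -1.3]
gripper_width: 0.663
grasp_force: 33.3
```

>>> apply_moves(
  deltas=[
    [0.7, [0.15, 0.01, 0], 0],
    [0.7, [0.35, 0.02, 0], 0],
    [0.7, [0.55, 0.04, 0], 0],
    [0.7, [0.75, 0.05, 0], 0],
    [0.7, [0.9, 0.06, 0], 0],
    [0.7, [0.97, 0.07, 0], 0],
    [0.7, [0.98, 0.07, 0], 0],
    [0.7, [0.98, 0.07, 0], 0],
    [0.7, [0.98, 0.07, 0], 0],
    [0.7, [0.98, 0.07, 0], 0],
  ],
)

```text
t: 30.45
eef_pos: [0.531, 0.4657, 0.1752]
tool_rot: [0.0, 0.698, 0.717, -0.0]
contact_force: [0.1, 0.1, -0.9]
gripper_width: 0.665
grasp_force: 33.3
```

Run:
```python
from h import *
goto(*bw(.0314,.052+.062),.074,1.5)
```

```text
d [0.009, 0.002, 0.506] turn 0.0001 cur yaw 1.55 tcp [0.531, 0.4657, 0.1752] q7 -0.6
```

>>> apply_moves(
  deltas=[
    [0.7, [0.007, 0.002, 0.12], 0],
    [0.7, [0.007, 0.002, 0.25], 0],
    [0.7, [0.007, 0.002, 0.37], 0],
    [0.7, [0.007, 0.002, 0.44], 0],
    [0.7, [0.007, 0.002, 0.48], 0],
    [0.7, [0.007, 0.002, 0.5], 0],
    [0.7, [0.007, 0.002, 0.505], 0],
    [0.7, [0.007, 0.002, 0.505], 0],
  ],
)

```text
t: 31.25
eef_pos: [0.5311, 0.4696, 0.0748]
tool_rot: [0.0, 0.697, 0.717, 0.001]
contact_force: [-0.6, 0.4, -1.3]
gripper_width: 0.663
grasp_force: 33.3
```

>>> apply_moves(
  deltas=[
    [0.7, [0, 0, 0.005], 0],
    [0.7, [0, 0, 0.005], 0],
  ],
)

```text
t: 31.45
eef_pos: [0.5312, 0.4697, 0.0741]
tool_rot: [-0.0, 0.697, 0.717, 0.001]
contact_force: [0.4, -0.0, 3.1]
gripper_width: 0.663
grasp_force: 33.4
```

>>> apply_moves(
  deltas=[
    [0.4, [0, 0, 0], 0],
    [0.1, [0, 0, 0], 0],
    [0.1, [0, 0, 0], 0],
    [0.1, [0, 0, -0.1], 0],
    [0.1, [0, 0, -0.3], 0],
    [0.1, [0, 0, -0.5], 0],
    [0.1, [-0.1, 0, -0.7], 0],
    [0.1, [-0.3, -0.05, -0.75], 0],
    [0.1, [-0.5, -0.1, -0.75], 0],
    [0.1, [-0.7, -0.15, -0.75], 0],
    [0.1, [-0.9, -0.2, -0.75], 0],
    [0.1, [-1, -0.22, -0.75], 0],
  ],
)

```text
t: 32.65
eef_pos: [0.4919, 0.2638, 0.2229]
tool_rot: [0.0, 0.698, 0.716, -0.001]
contact_force: [0.9, 0.6, 0.1]
gripper_width: 0.899
grasp_force: 0.0
```

Run:
```python
from h import *
goto(.44,.06,.23,1.5)
p=shot('scene'); look(p,['tin0','salt'],3)
```

```text
d [-1.012, -0.286, -0.034] turn -0.0 cur yaw 1.48 tcp [0.4919, 0.2638, 0.2229] q7 -0.43
tin0 [([0.42, -0.005, 0.059], 0.63), ([0.524, 0.449, 0.089], 0.54)]
salt [([0.401, -0.119, 0.054], 0.74), ([0.529, 0.356, 0.045], 0.74), ([0.673, 0.391, 0.043], 0.32)]
```

>>> apply_moves(
  deltas=[
    [0, [-0.2, -0.06, 0], 0],
    [0, [-0.4, -0.12, 0], 0],
    [0, [-0.6, -0.18, 0], 0],
    [0, [-0.8, -0.23, 0], 0],
    [0, [-1, -0.28, -0.03], 0],
    [0, [-1, -0.28, -0.03], 0],
    [0, [-1, -0.28, -0.03], 0],
    [0, [-1, -0.28, -0.03], 0],
  ],
)

```text
t: 33.6
eef_pos: [0.4432, 0.0685, 0.229]
tool_rot: [0.0, 0.696, 0.718, 0.0]
contact_force: [-0.1, 0.4, -0.3]
gripper_width: 1.001
grasp_force: 0.0
```

```bash
cat >> h.py <<'E'
def circ(rad,z,near):
    for i in range(3): p=shot('wrist')
    T=toolT(); print(T[:3,3].round(4))
    g=cv2.medianBlur(cv2.cvtColor(p['color'],cv2.COLOR_RGB2GRAY),5)
    r=356*rad/(T[2,3]+.142-z)
    c=cv2.HoughCircles(g,cv2.HOUGH_GRADIENT,1,20,param1=80,param2=13,minRadius=int(r*.85),maxRadius=int(r*1.2))
    for u,v,rr in c[0]:
        X=px2w(p,u,v,z)
        if np.linalg.norm(X[:2]-near)<.06: print(u,v,rr,'exp',round(r,1),X.round(4),p['color'][int(v),int(u)])
    return p
E
python3 - <<'E'
from h import *
p=circ(.0285,.072,[.434,.01]); look(p,['tin1','salt'])
goto(.434,.0105,.035,1.5)
E
```

```text
[0.4428 0.0679 0.2287]
233.5 234.5 32.5 exp 34.0 [0.4044 0.0293 0.072 ] [205 180 127]
tin1 [([0.68, 0.253, 0.018], 0.7), ([0.402, 0.033, 0.068], 0.57)]
salt [([0.415, -0.091, 0.057], 0.63)]
d [-0.282, -0.051, 0.969] turn 0.0008 cur yaw 1.78 tcp [0.4426, 0.0673, 0.2287] q7 -0.19
```

Tin1 was knocked: it's now at about (0.403, 0.029), right at the inner reach. I'll test the reach above it.

>>> apply_moves(
  deltas=[
    [0, [-0.1, -0.1, 0.1], 0],
    [0, [-0.19, -0.19, 0.25], 0],
    [0, [-0.19, -0.19, 0.45], 0],
    [0, [-0.19, -0.19, 0.55], 0],
    [0, [-0.19, -0.19, 0.55], 0],
    [0, [-0.19, -0.19, 0.55], 0],
    [0, [-0.19, -0.19, 0.55], 0],
  ],
)

```text
t: 34.55
eef_pos: [0.4067, 0.0277, 0.12]
tool_rot: [0.0, 0.696, 0.718, 0.001]
contact_force: [0.9, -0.3, 0.7]
gripper_width: 1.005
grasp_force: 0.0
```

Run:
```python
from h import *
print(bot.get_obs()['q'].round(3))
p=circ(.0285,.072,[.403,.03]);goto(.403,.029,.12,1.5)
```

```text
[-0.693  0.219  0.536  2.297 -0.183  0.661  0.007]
[0.4064 0.0277 0.1199]
270.5 240.5 47.7 exp 53.4 [0.4029 0.0278 0.072 ] [119 105  76]
286.5 226.5 56.8 exp 53.4 [0.4117 0.0365 0.072 ] [117 104  76]
d [0.007, -0.017, -0.001] turn 0.0006 cur yaw 1.71 tcp [0.4064, 0.0277, 0.1199] q7 0.01
```

>>> apply_moves(
  deltas=[
    [0, [0.01, -0.012, 0.08], 0],
    [0, [0.01, -0.012, 0.16], 0],
    [0, [0.01, -0.012, 0.24], 0],
    [0, [0.01, -0.012, 0.32], 0],
    [0, [0.01, -0.012, 0.4], 0],
    [0, [0.01, -0.012, 0.425], 0],
    [0, [0.01, -0.012, 0.425], 0],
    [0, [0.01, -0.012, 0.425], 0],
  ],
)

```text
t: 35.5
eef_pos: [0.4036, 0.0293, 0.0345]
tool_rot: [0.0, 0.697, 0.717, 0.0]
contact_force: [0.5, -0.2, 0.1]
gripper_width: 0.996
grasp_force: 0.0
```

>>> apply_moves(
  deltas=[
    [0.25, [0, 0, 0], 0],
    [0.5, [0, 0, 0], 0],
    [0.7, [0, 0, 0], 0],
    [0.7, [0, 0, 0], 0],
    [0.7, [0, 0, 0], 0],
    [0.7, [0, 0, 0], 0],
  ],
)

```text
t: 36.1
eef_pos: [0.4032, 0.0294, 0.0345]
tool_rot: [-0.0, 0.697, 0.717, 0.0]
contact_force: [-2.3, -0.3, 7.3]
gripper_width: 0.664
grasp_force: 30.3
```

Run:
```python
from h import *
print(bot.get_obs()['q'].round(3))
goto(*bw(.0314,.052),.175,1.5); print(bw(.0314,.052))
```

```text
[-0.563  0.408  0.4    2.349 -0.374  0.439  0.177]
d [1.861, 0.705, -0.701] turn 0.0005 cur yaw 1.69 tcp [0.4032, 0.0294, 0.0345] q7 0.18
(np.float64(0.5330847259750673), np.float64(0.40552874414748213))
```

>>> apply_moves(
  deltas=[
    [0.7, [0, 0.02, -0.1], 0],
    [0.7, [0, 0.06, -0.25], 0],
    [0.7, [0, 0.12, -0.4], 0],
    [0.7, [0.05, 0.2, -0.55], 0],
    [0.7, [0.15, 0.25, -0.68], 0],
    [0.7, [0.3, 0.3, -0.7], 0],
    [0.7, [0.5, 0.35, -0.7], 0],
    [0.7, [0.7, 0.4, -0.7], 0],
    [0.7, [0.9, 0.45, -0.7], 0],
    [0.7, [1, 0.5, -0.7], 0],
    [0.7, [1, 0.5, -0.7], 0],
  ],
)

```text
t: 37.2
eef_pos: [0.4973, 0.2364, 0.1738]
tool_rot: [-0.0, 0.695, 0.719, 0.001]
contact_force: [0.2, -0.5, -1.4]
gripper_width: 0.662
grasp_force: 33.5
```

Run:
```python
from h import *
goto(*bw(.0314,.052),.175,1.5)
```

```text
d [0.839, 0.208, -0.005] turn 0.0014 cur yaw 2.01 tcp [0.4973, 0.2364, 0.1738] q7 -0.32
```

>>> apply_moves(
  deltas=[
    [0.7, [0.15, 0.03, 0], 0.001],
    [0.7, [0.35, 0.09, 0], 0.001],
    [0.7, [0.55, 0.14, 0], 0.001],
    [0.7, [0.75, 0.19, 0], 0.001],
    [0.7, [0.83, 0.21, 0], 0.001],
    [0.7, [0.83, 0.21, 0], 0.001],
    [0.7, [0.83, 0.21, 0], 0.001],
    [0.7, [0.83, 0.21, 0], 0.001],
    [0.7, [0.83, 0.21, 0], 0.001],
  ],
)

```text
t: 38.1
eef_pos: [0.5345, 0.3974, 0.1742]
tool_rot: [0.0, 0.7, 0.714, -0.0]
contact_force: [-0.5, 0.6, -1.6]
gripper_width: 0.663
grasp_force: 33.5
```

Run:
```python
from h import *
goto(*bw(.0314,.052),.073,1.5)
```

```text
d [0.041, -0.006, 0.506] turn -0.0008 cur yaw 1.2 tcp [0.5345, 0.3974, 0.1742] q7 -0.49
```

>>> apply_moves(
  deltas=[
    [0.7, [0.02, -0.006, 0.1], 0],
    [0.7, [0.02, -0.006, 0.15], 0],
    [0.7, [0.02, -0.006, 0.15], 0],
    [0.7, [0.02, -0.006, 0.15], 0],
    [0.7, [0.02, -0.006, 0.15], 0],
    [0.7, [0.02, -0.006, 0.15], 0],
  ],
)

```text
t: 38.7
eef_pos: [0.5335, 0.4033, 0.1447]
tool_rot: [0.0, 0.699, 0.715, 0.001]
contact_force: [-0.7, -0.0, -1.5]
gripper_width: 0.662
grasp_force: 33.5
```

Run:
```python
from h import *
goto(*bw(.0314,.052),.073,1.5)
```

```text
d [0.011, -0.002, 0.358] turn -0.0005 cur yaw 1.31 tcp [0.5335, 0.4033, 0.1447] q7 -0.48
```

>>> apply_moves(
  deltas=[
    [0.7, [0.007, -0.001, 0.1], 0],
    [0.7, [0.007, -0.001, 0.2], 0],
    [0.7, [0.007, -0.001, 0.28], 0],
    [0.7, [0.007, -0.001, 0.33], 0],
    [0.7, [0.007, -0.001, 0.35], 0],
    [0.7, [0.007, -0.001, 0.355], 0],
    [0.7, [0.007, -0.001, 0.36], 0],
    [0.7, [0.007, -0.001, 0.36], 0],
  ],
)

```text
t: 39.5
eef_pos: [0.5333, 0.4049, 0.0727]
tool_rot: [0.0, 0.699, 0.715, 0.001]
contact_force: [0.5, -1.4, -0.7]
gripper_width: 0.663
grasp_force: 33.6
```

>>> apply_moves(
  deltas=[
    [0.7, [0, 0, 0.004], 0],
    [0.7, [0, 0, 0.004], 0],
  ],
)

```text
t: 39.7
eef_pos: [0.5333, 0.4049, 0.0726]
tool_rot: [-0.0, 0.699, 0.715, 0.001]
contact_force: [-1.4, -2.0, 6.0]
gripper_width: 0.665
grasp_force: 34.5
```

>>> apply_moves(
  deltas=[
    [0.4, [0, 0, 0], 0],
    [0.1, [0, 0, 0], 0],
    [0.1, [0, 0, 0], 0],
    [0.1, [0, 0, -0.1], 0],
    [0.1, [0, 0, -0.3], 0],
    [0.1, [0, 0, -0.5], 0],
    [0.1, [-0.1, 0, -0.7], 0],
    [0.1, [-0.3, -0.1, -0.78], 0],
    [0.1, [-0.5, -0.18, -0.78], 0],
    [0.1, [-0.7, -0.25, -0.78], 0],
    [0.1, [-0.9, -0.32, -0.78], 0],
    [0.1, [-1, -0.35, -0.78], 0],
  ],
)

```text
t: 40.9
eef_pos: [0.4663, 0.1994, 0.2272]
tool_rot: [-0.0, 0.7, 0.714, -0.0]
contact_force: [-0.0, -0.4, 0.7]
gripper_width: 0.9
grasp_force: 0.0
```

Run:
```python
from h import *
goto(.43,-.05,.23,1.5)
```

```text
d [-1.243, -0.206, -0.014] turn -0.001 cur yaw 1.14 tcp [0.4663, 0.1994, 0.2272] q7 -0.36
```

>>> apply_moves(
  deltas=[
    [0, [-0.2, -0.03, 0], 0],
    [0, [-0.4, -0.06, 0], 0],
    [0, [-0.6, -0.1, 0], 0],
    [0, [-0.8, -0.13, 0], 0],
    [0, [-1, -0.17, 0], 0],
    [0, [-1, -0.17, 0], 0],
  ],
)

```text
t: 41.5
eef_pos: [0.4373, -0.0024, 0.2274]
tool_rot: [0.0, 0.702, 0.713, 0.0]
contact_force: [-0.3, 0.6, 0.4]
gripper_width: 1.003
grasp_force: 0.0
```

>>> apply_moves(
  deltas=[
    [0, [-0.15, -0.02, 0], 0],
    [0, [-0.25, -0.03, 0], 0],
    [0, [-0.25, -0.03, 0], 0],
    [0, [-0.25, -0.03, 0], 0],
    [0, [-0.25, -0.03, 0], 0],
  ],
)

```text
t: 42.0
eef_pos: [0.4337, -0.0465, 0.2271]
tool_rot: [0.0, 0.698, 0.716, 0.0]
contact_force: [0.2, 1.0, 0.6]
gripper_width: 1.005
grasp_force: 0.0
```

Run:
```python
from h import *
p=circ(.0185,.088,[.411,-.108]); look(p,['salt','tin0'])
print(bot.get_obs()['q'].round(2)); goto(.41,-.107,.12,1.5)
s=shot('top'); look(s,['salt'])
```

```text
[ 0.4334 -0.0468  0.2271]
252.5 256.5 20.2 exp 23.4 [ 0.413  -0.0981  0.088 ] [198 193 183]
250.5 233.5 27.4 exp 23.4 [ 0.4113 -0.0771  0.088 ] [129 127 119]
salt [([0.411, -0.092, 0.072], 0.57)]
tin0 []
[-0.7   0.07  0.72  2.14 -0.06  0.95  0.07]
d [-0.296, -0.124, 0.535] turn -0.0003 cur yaw 1.39 tcp [0.4333, -0.0472, 0.2271] q7 0.07
salt [([0.405, -0.092, 0.066], 0.64)]
```

>>> apply_moves(
  deltas=[
    [0, [-0.15, -0.06, 0.1], 0],
    [0, [-0.29, -0.11, 0.2], 0],
    [0, [-0.29, -0.11, 0.3], 0],
    [0, [-0.29, -0.11, 0.3], 0],
    [0, [-0.29, -0.11, 0.3], 0],
    [0, [-0.29, -0.11, 0.3], 0],
    [0, [-0.29, -0.11, 0.3], 0],
  ],
)

```text
t: 43.05
eef_pos: [0.4135, -0.1058, 0.1679]
tool_rot: [0.0, 0.698, 0.716, 0.001]
contact_force: [-0.3, 0.4, 0.4]
gripper_width: 1.0
grasp_force: 0.0
```

Run:
```python
from h import *
p=circ(.0185,.088,[.411,-.108]); look(p,['salt'])
cv2.imwrite('pics/w12.png',cv2.cvtColor(p['color'],cv2.COLOR_RGB2BGR))
c=w2px(p,[.4125,-.104,.088]).round(); print(c)
g=p['color'].astype(int); 
u,v=int(c[0]),int(c[1])
print('row',[g[v,x].sum()//3 for x in range(u-50,u+51,4)]); print('col',[g[y,u].sum()//3 for y in range(v-60,v+61,4)])
goto(.411,-.105,.036,1.5)
```

```text
[ 0.413  -0.106   0.1676]
274.5 214.5 25.7 exp 29.7 [ 0.4112 -0.1003  0.088 ] [85 81 77]
350.5 177.5 26.6 exp 29.7 [ 0.4588 -0.0745  0.088 ] [213 218 221]
salt [([0.408, -0.094, 0.076], 0.88)]
[276. 220.]
row [np.int64(203), np.int64(204), np.int64(204), np.int64(206), np.int64(208), np.int64(209), np.int64(200), np.int64(93), np.int64(101), np.int64(101), np.int64(58), np.int64(103), np.int64(193), np.int64(200), np.int64(193), np.int64(193), np.int64(176), np.int64(155), np.int64(130), np.int64(218), np.int64(220), np.int64(219), np.int64(138), np.int64(143), np.int64(167), np.int64(216)]
col [np.int64(118), np.int64(121), np.int64(120), np.int64(113), np.int64(113), np.int64(115), np.int64(119), np.int64(127), np.int64(84), np.int64(99), np.int64(99), np.int64(104), np.int64(109), np.int64(117), np.int64(111), np.int64(200), np.int64(170), np.int64(186), np.int64(108), np.int64(165), np.int64(156), np.int64(216), np.int64(215), np.int64(214), np.int64(214), np.int64(213), np.int64(211), np.int64(214), np.int64(212), np.int64(214), np.int64(214)]
d [0.005, -0.01, 0.657] turn -0.0004 cur yaw 1.36 tcp [0.4129, -0.106, 0.1674] q7 0.32
```

>>> apply_moves(
  deltas=[
    [0, [0.017, -0.012, 0.12], 0],
    [0, [0.017, -0.012, 0.24], 0],
    [0, [0.017, -0.012, 0.36], 0],
    [0, [0.017, -0.012, 0.48], 0],
    [0, [0.017, -0.012, 0.58], 0],
    [0, [0.017, -0.012, 0.655], 0],
    [0, [0.017, -0.012, 0.655], 0],
    [0, [0.017, -0.012, 0.655], 0],
  ],
)

```text
t: 44.05
eef_pos: [0.4102, -0.1031, 0.0363]
tool_rot: [-0.0, 0.699, 0.715, -0.0]
contact_force: [0.8, -0.1, 1.2]
gripper_width: 1.001
grasp_force: 0.0
```

>>> apply_moves(
  deltas=[
    [0.3, [0, 0, 0], 0],
    [0.6, [0, 0, 0], 0],
    [0.8, [0, 0, 0], 0],
    [0.8, [0, 0, 0], 0],
    [0.8, [0, 0, 0], 0],
    [0.8, [0, 0, 0], 0],
    [0.8, [0, 0, 0], 0],
  ],
)

```text
t: 44.75
eef_pos: [0.411, -0.1029, 0.0369]
tool_rot: [0.0, 0.699, 0.715, 0.001]
contact_force: [-0.1, 1.2, 8.8]
gripper_width: 0.436
grasp_force: 29.3
```

Run:
```python
from h import *
goto(*bw(.0314,.052-.061),.185,1.5); print(bw(.0314,.052-.061))
```

```text
d [2.223, 0.672, -0.739] turn -0.0005 cur yaw 1.33 tcp [0.411, -0.1029, 0.0369] q7 0.62
(np.float64(0.5347315258718612), np.float64(0.3445509772967691))
```

Grip width is 37 mm where I expected 44 mm, so I'll lift a little and check the picture.

>>> apply_moves(
  deltas=[
    [0.8, [0, 0.01, -0.06], 0],
    [0.8, [0, 0.04, -0.2], 0],
    [0.8, [0.02, 0.08, -0.4], 0],
    [0.8, [0.04, 0.12, -0.6], 0],
    [0.8, [0.05, 0.12, -0.72], 0],
    [0.8, [0.05, 0.12, -0.72], 0],
    [0.8, [0.05, 0.12, -0.72], 0],
    [0.8, [0.05, 0.12, -0.72], 0],
  ],
)

```text
t: 45.55
eef_pos: [0.4327, -0.0922, 0.1791]
tool_rot: [-0.001, 0.699, 0.715, -0.001]
contact_force: [-0.5, -0.1, -1.3]
gripper_width: 0.439
grasp_force: 30.2
```

Run:
```python
from h import *
p=shot('wrist'); s=shot('scene'); look(p,['salt']); look(s,['salt'])
o=bot.get_obs(); print(o['gripper_width'],o['grasp_force'],toolT()[:3,3])
c=w2px(s,toolT()[:3,3]-[0,0,.01]); print(c); x=int(np.clip(c[0]-50,0,460));y=int(np.clip(c[1]-50,0,320))
a=cv2.resize(p['color'][130:410,130:430],(400,373)); b=cv2.resize(s['color'][y:y+100,x:x+100],(373,373),interpolation=cv2.INTER_CUBIC)
cv2.imwrite('pics/w13.png',cv2.cvtColor(np.hstack([a,b]),cv2.COLOR_RGB2BGR))
```

```text
salt [([0.434, -0.082, 0.218], 0.8)]
salt [([0.424, -0.114, 0.186], 0.61), ([0.515, 0.32, 0.042], 0.18)]
0.4339556693779282 30.249988191962984 [ 0.43307965 -0.09259577  0.17926462]
[284.23131534 237.38309542]
```

View pics/w13.png

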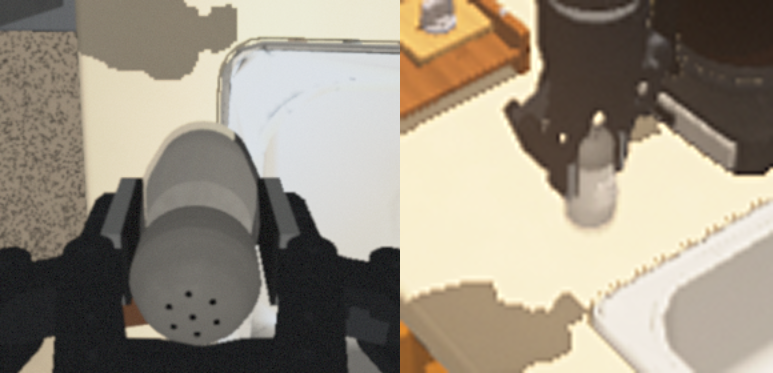

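The shaker is upright and centred, gripped at its waist. I'll carry it to the tray.

Run:
```python
from h import *
goto(*bw(.0314,.052-.061),.185,1.5)
```

```text
d [2.174, 0.558, -0.031] turn -0.0005 cur yaw 1.3 tcp [0.4331, -0.0926, 0.1793] q7 0.3
```

>>> apply_moves(
  deltas=[
    [0.8, [0.1, 0.05, -0.03], 0],
    [0.8, [0.3, 0.1, -0.03], 0],
    [0.8, [0.5, 0.15, -0.03], 0],
    [0.8, [0.7, 0.2, -0.03], 0],
    [0.8, [0.9, 0.25, -0.03], 0],
    [0.8, [1, 0.28, -0.03], 0],
    [0.8, [1, 0.28, -0.03], 0],
  ],
)

```text
t: 46.45
eef_pos: [0.4856, 0.1119, 0.1855]
tool_rot: [0.0, 0.697, 0.717, -0.0]
contact_force: [-0.1, -0.7, -0.4]
gripper_width: 0.433
grasp_force: 30.2
```

>>> apply_moves(
  deltas=[
    [0.8, [0.15, 0.04, 0], 0],
    [0.8, [0.35, 0.08, 0], 0],
    [0.8, [0.55, 0.13, 0], 0],
    [0.8, [0.75, 0.18, 0], 0],
    [0.8, [0.95, 0.23, 0], 0],
    [0.8, [1, 0.25, 0], 0],
    [0.8, [1, 0.25, 0], 0],
    [0.8, [1, 0.25, 0], 0],
  ],
)

```text
t: 47.25
eef_pos: [0.5308, 0.307, 0.1857]
tool_rot: [0.0, 0.7, 0.714, -0.001]
contact_force: [-0.1, -0.7, -0.7]
gripper_width: 0.434
grasp_force: 30.2
```

Run:
```python
from h import *
goto(*bw(.0314,.052-.061),.145,1.5)
```

```text
d [0.187, 0.024, 0.203] turn -0.0009 cur yaw 1.18 tcp [0.5308, 0.307, 0.1857] q7 -0.32
```

>>> apply_moves(
  deltas=[
    [0.8, [0.1, 0.02, 0.05], 0],
    [0.8, [0.17, 0.024, 0.15], 0],
    [0.8, [0.17, 0.024, 0.2], 0],
    [0.8, [0.17, 0.024, 0.2], 0],
    [0.8, [0.17, 0.024, 0.2], 0],
    [0.8, [0.17, 0.024, 0.2], 0],
    [0.8, [0.17, 0.024, 0.2], 0],
    [0.8, [0.17, 0.024, 0.2], 0],
  ],
)

```text
t: 48.05
eef_pos: [0.5348, 0.3439, 0.1468]
tool_rot: [-0.0, 0.699, 0.715, 0.001]
contact_force: [0.7, 0.8, -0.5]
gripper_width: 0.43
grasp_force: 30.2
```

Run:
```python
from h import *
goto(*bw(.0314,.052-.061),.075,1.5)
```

```text
d [0.003, -0.001, 0.359] turn -0.0005 cur yaw 1.31 tcp [0.5348, 0.3439, 0.1468] q7 -0.33
```

>>> apply_moves(
  deltas=[
    [0.8, [0, 0, 0.1], 0],
    [0.8, [0, 0, 0.2], 0],
    [0.8, [0, 0, 0.28], 0],
    [0.8, [0, 0, 0.33], 0],
    [0.8, [0, 0, 0.35], 0],
    [0.8, [0, 0, 0.36], 0],
    [0.8, [0, 0, 0.363], 0],
    [0.8, [0, 0, 0.363], 0],
  ],
)

```text
t: 48.85
eef_pos: [0.5343, 0.3441, 0.075]
tool_rot: [-0.001, 0.699, 0.715, -0.0]
contact_force: [-5.1, -1.9, 8.5]
gripper_width: 0.438
grasp_force: 31.5
```

>>> apply_moves(
  deltas=[
    [0.8, [0, 0, 0.004], 0],
    [0.8, [0, 0, 0.004], 0],
  ],
)

```text
t: 49.05
eef_pos: [0.5343, 0.3442, 0.0749]
tool_rot: [-0.001, 0.699, 0.715, 0.0]
contact_force: [-7.0, -2.3, 14.0]
gripper_width: 0.432
grasp_force: 32.4
```

>>> apply_moves(
  deltas=[
    [0.8, [0, 0, -0.008], 0],
    [0.5, [0, 0, -0.008], 0],
    [0.3, [0, 0, -0.008], 0],
    [0.3, [0, 0, -0.008], 0],
    [0.3, [0, 0, -0.1], 0],
    [0.3, [0, 0, -0.3], 0],
    [0.3, [0, 0, -0.5], 0],
    [0.3, [0, -0.1, -0.75], 0],
    [0.3, [0, -0.3, -0.9], 0],
    [0.3, [-0.1, -0.4, -0.9], 0],
    [0.3, [-0.1, -0.4, -0.9], 0],
    [0.3, [-0.1, -0.4, -0.9], 0],
  ],
)

```text
t: 50.25
eef_pos: [0.4548, 0.3223, 0.253]
tool_rot: [-0.0, 0.699, 0.715, 0.0]
contact_force: [-0.3, 0.1, -1.3]
gripper_width: 0.7
grasp_force: 0.0
```

Run:
```python
from h import *
for c in ['wrist','scene','top']:
    p=shot(c,'f'+c); print(c); look(p,['tin0','salt','screw','tray','tomato','garlic','lemon'],3)
w=bw(.0314,.052); print('well',w)
for n,d,z in [('tin0',.064,.072),('tin1',0,.072),('salt',-.061,.09)]: print(n,np.round(bw(.0314,.052+d),4),'mid z',z/2+.038)
print(bot.get_obs()['t'],toolT()[:3,3])
```

```text
wrist
tin0 [([0.526, 0.456, 0.108], 0.76), ([0.53, 0.402, 0.109], 0.75)]
salt [([0.529, 0.349, 0.113], 0.87), ([0.676, 0.412, 0.047], 0.54), ([0.53, 0.459, 0.109], 0.16)]
screw [([0.535, 0.262, 0.051], 0.96)]
tray [([0.519, 0.342, 0.042], 0.62)]
tomato []
garlic [([0.674, 0.281, 0.032], 0.69)]
lemon [([0.672, 0.409, 0.047], 0.86)]
scene
tin0 [([0.52, 0.388, 0.103], 0.85), ([0.388, -0.245, 0.045], 0.73), ([0.52, 0.462, 0.105], 0.6)]
salt [([0.526, 0.326, 0.089], 0.61)]
screw [([0.533, 0.254, 0.055], 0.55), ([0.459, 0.299, 0.029], 0.3)]
tray [([0.51, 0.304, 0.048], 0.79), ([0.414, 0.574, 0.044], 0.21)]
tomato [([0.412, 0.576, 0.044], 0.73)]
garlic [([0.676, 0.271, 0.034], 0.5)]
lemon [([0.675, 0.389, 0.041], 0.49)]
top
tin0 [([0.526, 0.396, 0.102], 0.65), ([0.523, 0.468, 0.112], 0.59)]
salt [([0.514, 0.372, 0.039], 0.17)]
screw [([0.533, 0.26, 0.05], 0.42)]
tray [([0.512, 0.371, 0.042], 0.9), ([0.679, 0.405, 0.051], 0.62), ([0.534, 0.258, 0.05], 0.27)]
tomato [([0.414, 0.596, 0.051], 0.78)]
garlic [([0.536, 0.26, 0.05], 0.67)]
lemon [([0.675, 0.406, 0.051], 0.66)]
well (np.float64(0.5330847259750673), np.float64(0.40552874414748213))
tin0 [0.5314 0.4695] mid z 0.074
tin1 [0.5331 0.4055] mid z 0.074
salt [0.5347 0.3446] mid z 0.08299999999999999
51.45 [0.45499575 0.32222196 0.25269969]
```

All three stand in the well with the lid tops at the right heights. The screw hasn't moved, nor have the lemon, tomato and garlic, and the robot is clear.

```bash
python3 -c "
from station import bot
print(bot.hand_in())"
```

```text
the job is handed in; nothing more can be done
None
```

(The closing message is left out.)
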